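# Stow the dog balls in their carrier and hang it up

### The arm

A 7-joint arm with a two-finger parallel gripper is mounted at the origin on the work surface. World frame = base frame: x ahead of the robot, y to its left, z up, the work surface at z = 0. Lengths are in m, angles in rad, forces in N, time in s.
With the tool pointing down it reaches from about 0.425 to 0.925 m from the base axis. Payload 6.8 kg.
Tool frame: the origin (TCP) lies at the very end of the fingers, on their centre line; the grasp point (between the pads) lies 19 mm behind it; y points along the fingers, x is the direction in which the jaws open and shut, and the axes are right-handed (so a half turn about y gives the same grasp; the last joint's range is limited). The gripper opens to 85 mm and grips with 20 to 120 N. Pads are 22 mm wide; open, the fingers measure 114 mm over their backs; the gripper's body (76 mm by 85 mm) begins 54 mm behind the grasp point. The pads swing forward as they close: fully open they stand 13 mm farther back than shut.
Start: joints at [1.045, 0.477, 0.022, 1.555, -0.011, 1.109, -0.083], TCP at [0.274, -0.617, 0.231] pointing down, gripper open.
Joint ranges: [-2.96, 2.96], [-0.34, 2.1], [-1.41, 1.46], [0.24, 2.44], [-1.37, 4.51], [0.17, 1.92], [-2.96, 2.96]. Speed limits (rad/s): [2.39, 2.39, 3.14, 3.14, 3.14, 3.14, 3.14].

### API

Orientations are given as a rotation vector (axis times angle).
In Python, from bench import r, imaging gives the robot as it stands.
- The arm moves only by the shell command python3 -m jog 'ROWS' [FORCE]. ROWS is text: rows parted by semicolons, each of 7 numbers parted by spaces: the turn, a rotation vector about the tool's x, y, z in degrees, then the shift along the tool's x, y, z in mm, then the opening, from 0 (shut) to 1 (fully open). A call has exactly 5 rows; each row shifts and turns the commanded pose from where the row before left it, along the tool's axes as they then stand; what a row does not reach is not made up. A row lasts 1/12 s, in which the tool goes at most 41.7 mm and 7.16 degrees, less where a joint would pass 70% of its speed; a pose out of reach is approached as far as the arm can. A call with a gripper value outside its range is refused whole. The fingers move at their own pace and stop on an object; FORCE is the grip in N (left out, the last holds). Time passes only in rows, so rows that do not move let the fingers close, or fill a call up. It gives the time, the measured TCP pose, the force and the opening at its end, in the units of the state.
- r.get_obs(): the state, without advancing time (a new reading comes with each control period).
- imaging.grab_frame(name): name is "scene" or "top"; returns a dict with "color" (480x640x3 uint8, red, green, blue), "z_map" (480x640 float32, m along the optical axis (not along the pixel's ray), 0 where there is no reading), "fx", "fy", "cx", "cy" (pixels), "k1" (the pictures are not rectified: a ray, as slopes to the right and down, at radius r is drawn at 1 + k1 r^2 times it, then the intrinsics apply), "world_to_cam" (4x4, takes a point from world to camera coordinates). Camera axes: x right, y up, looking along -z (the intrinsics and any distortion apply to the point x, -y, -z); pixel columns grow to the right and rows downward; lengths in m; the calibration is good to about 2 mm. A picture is of the moment at which its call begins.
- r.hand_in(): hands the job in, once; it reports no verdict.
The state is a dict: "clock": time; "joints": joint angles; "qvel": joint speeds; "tau": joint torques, N m; "tcp_pos": TCP position; "orientation": TCP orientation; "contact_force": force on the tool from outside, world axes, zero at the start; "moment": the same for the moment, N m; "grip_width": finger opening in m.
Only numpy, scipy, OpenCV 4.12 (cv2) and the standard library are available. Lean on these libraries where they do the work, as an engineer would, in place of code of your own. Each camera call takes 0.05 s, during which the arm holds its last target.

### The job

Put the two loose rubber balls into the two dimples of the grey carrier where it stands. Then swing the carrier's folded bail upright while the carrier still stands on the shelf, pick the carrier up by the bail and hang it over both prongs of the hook on the chrome rail, with the balls still in their dimples. Leave the toolbox, hammer, pot and organiser where they are.

Things in the scene. Friction and masses are not known exactly. Their poses are not given: they have to be found in the camera images.
- carrier: Grey plastic ball carrier, loose, about 0.28 kg empty. Base 90 (x) x 150 (y) x 16 mm high, with two round dimples in its top; an upright end plate at y = +-77.5 mm (5 mm thick, 50 mm wide in x, 72 mm high); otherwise open all round. Origin: centre of the underside, z up. A bail is pivoted at its two ends. It slides if knocked.
- bail (a joint): Angle of the carrier's bail, rad. 0 = folded level to the carrier's -x side (the robot's side), its stop; pi/2 = upright; stop at 1.75. Pivot axis: along the carrier's y, 60 mm above its underside, x = 0. Slight friction: left within about 15 degrees of upright, or at the 1.75 stop, it stays up; else it falls back to folded.
- bail_mid (a point): Middle of the bail's straight cross bar, on its centre line; y along the bar. The bail is a U of 10 mm round aluminium bar, 45 g: arms at y = +-87 mm, cross bar 90 mm from the pivot axis. Folded, the bar is 60 mm above the shelf, 45 mm out from the base, open below; upright, it is 150 mm above the carrier's underside.
- dimple_a (a point): Where the centre of a seated ball lies in the dimple at the carrier's +y end: 36 mm to +y of the carrier's centre, 36 mm above its underside. Dimple 44 mm wide; the ball sinks in about 10 mm.
- dimple_b (a point): The same for the dimple at the -y end (36 mm to -y). Seated balls stand 12 mm apart.
- ball_1_center (a point): Centre of a solid dark rubber ball, 60 mm in diameter, about 115 g, loose on the shelf; it rolls when nudged. Either ball may go in either dimple.
- ball_2_center (a point): Centre of the other, equal ball.
- hook_rail: Fixed chrome frame, 250 mm wide over its feet in y: two 12 mm posts at x = +75, y = +-110 mm, on flat feet (x = +45 to +145, 8 mm high), joined by a rail at x = +75, height 232 mm, which carries a twin-prong hook. Origin on the shelf straight below the hook's seat; x points from the hook to the rail, away from the robot.
- hook_seat (a point): Middle of the bail's cross bar when hung: midway between the prongs at their lowest point, 209.5 mm above the shelf. Axes as hook_rail. Prongs: 8 mm round, at y = +-35 mm, from the rail (x = +75, height 232) down to x = 0, height 200, and up to the tip (x = -28, height 220) pointing to -x, to the robot. Free in front and between.
- wire_shelf (a point): Middle of the front bar of the small wire shelf over the hook, fixed to the frame: 8 mm bars along y at x = +32, +86, +140 mm of hook_rail, 345 mm above the work shelf. It leaves no room for an upright gripper over the hook: tilt the tool, its body leaning back to the robot.
- toolbox: Green plastic toolbox, 134 x 264 x 150 mm, bystander. Origin: centre of the underside.
- hammer: Steel tack hammer lying flat, about 260 mm long, bystander. Origin under its middle.
- bumper_pot: Grey round pot, 80 mm wide (130 mm over two side loops), 75 mm high, bystander. Origin: centre of the underside.
- organiser: Clear compartment organiser, 120 x 160 x 50 mm, bystander. Origin: centre of the underside.

How it is judged:
By the outcome, as a careful person would: the job done as asked, in the order asked, and still so for the second after the job is handed in, with the robot touching nothing.
It also fails if it takes over 72 s, if anything falls off the work surface, if the arm or the gripper's body presses on something with over 40 N, if the wrist force passes 120 N, or if a joint passes its speed limit or range.

## Working session

There is one attempt and no reset: what is moved stays moved. The work goes in short steps, Python scripts to look and compute and a shell command to move; the robot and the scene stay as the last step left them, time stands still between calls to the robot, and variables do not carry over. Pictures are saved under pics/ and viewed, and the job is handed in when it is done.

```bash
ls; mkdir -p pics
python3 - <<'E'
from bench import r, imaging
import cv2, numpy as np
print(r.get_obs())
for n in ("scene","top"):
    f=imaging.grab_frame(n)
    cv2.imwrite(f"pics/{n}0.png",f["color"][:,:,::-1])
    print(n,{k:f[k] for k in("fx","fy","cx","cy","k1")}); print(f["world_to_cam"])
E
```

```text
pics
{'clock': 0.0, 'joints': array([ 1.04492385,  0.47778392,  0.02232805,  1.55645017, -0.01150775,
        1.10929812, -0.08309986]), 'qvel': array([-1.12734662e-03, -4.28367878e-04, -2.14696604e-05, -5.50278368e-04,
        1.26184031e-03, -9.87098214e-04,  3.47810360e-04]), 'tau': array([ 5.25352916e-04, -5.96457803e+01,  1.60801381e+00, -2.81189185e+01,
        1.22925412e-02,  9.53998620e-03, -3.41737825e-05]), 'tcp_pos': array([ 0.27362001, -0.61640833,  0.23033688]), 'orientation': array([-1.37746297,  0.89736283, -0.89476239]), 'contact_force': array([ 0.31273129, -0.22440185,  0.11257795]), 'moment': array([-0.02849707,  0.0394369 , -0.07255524]), 'grip_width': 0.08558764833472558}
scene {'fx': 522.6897078033129, 'fy': 522.6897078033129, 'cx': 322.95066935395283, 'cy': 236.9141204105707, 'k1': -0.11662871589037398}
[[-0.87111872  0.49073274 -0.01826353  0.4159139 ]
 [-0.40631189 -0.69937518  0.58803487  0.0691813 ]
 [ 0.27579491  0.51966887  0.80862935 -1.56412598]
 [ 0.          0.          0.          1.        ]]
top {'fx': 577.7049089598534, 'fy': 577.7049089598534, 'cx': 325.8267996145169, 'cy': 247.45037504901265, 'k1': -0.046224037639744496}
[[ 1.09696867e-01 -9.93965061e-01 -2.35400942e-04 -5.21439142e-03]
 [ 9.74032843e-01  1.07449893e-01  1.99285075e-01 -5.11948489e-01]
 [-1.98057108e-01 -2.20902366e-02  9.79941531e-01 -1.65320127e+00]
 [ 0.00000000e+00  0.00000000e+00  0.00000000e+00  1.00000000e+00]]
```

View pics/scene0.png

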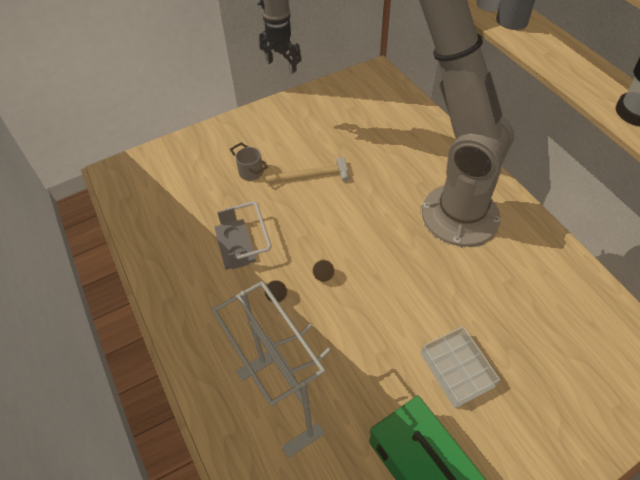

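View pics/top0.png

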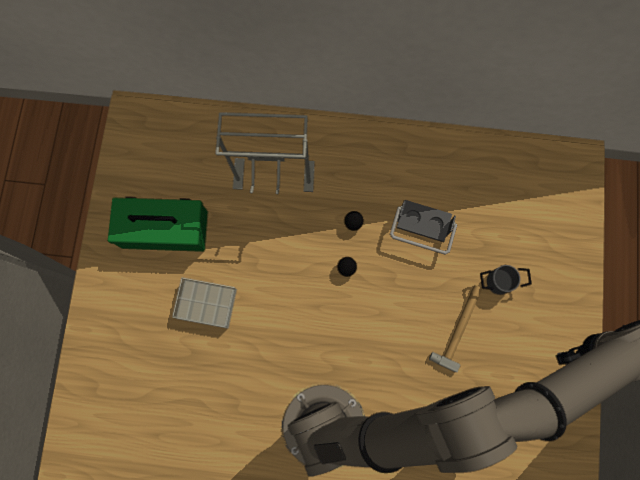

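The top view shows the balls at about (354,220) and (347,266), the carrier at (424,221) with its bail folded toward the robot, and the hook prongs at about (252–278,175). The scene view shows the same things, with nothing hidden. Next I'll zoom in and write helpers.

```bash
cat > h.py <<'E'
import numpy as np, cv2
from scipy.spatial.transform import Rotation as R
from bench import r, imaging
def K(f): return np.array([[f["fx"],0,f["cx"]],[0,f["fy"],f["cy"]],[0,0,1.]])
def D(f): return np.array([f["k1"],0,0,0.])
def proj(f,P):
    P=np.atleast_2d(P); W=f["world_to_cam"]; c=P@W[:3,:3].T+W[:3,3]; c=c*[1,-1,-1]
    return cv2.projectPoints(c.astype(float),np.zeros(3),np.zeros(3),K(f),D(f))[0][:,0]
def ray(f,uv):
    n=cv2.undistortPoints(np.array(uv,float).reshape(-1,1,2),K(f),D(f))[:,0]
    d=np.c_[n[:,0],-n[:,1],-np.ones(len(n))]; W=f["world_to_cam"]
    return -W[:3,:3].T@W[:3,3], d@W[:3,:3]
def onplane(f,uv,z):
    o,d=ray(f,uv); return o+d*((z-o[2])/d[:,2])[:,None]
def depthpts(f,uv):
    uv=np.array(uv).reshape(-1,2); o,d=ray(f,uv); z=f["z_map"][uv[:,1].astype(int),uv[:,0].astype(int)]
    return o+d*z[:,None]
def tri(f1,a,f2,b):
    o1,d1=ray(f1,[a]);o2,d2=ray(f2,[b]);d1=d1[0]/np.linalg.norm(d1[0]);d2=d2[0]/np.linalg.norm(d2[0])
    s,t=np.linalg.lstsq(np.c_[d1,-d2],o2-o1,rcond=None)[0]
    return (o1+s*d1+o2+t*d2)/2, np.linalg.norm(o1+s*d1-o2-t*d2)
def crop(f,name,u0,v0,w,h,s):
    cv2.imwrite(name,cv2.resize(f["color"][v0:v0+h,u0:u0+w,::-1],None,fx=s,fy=s,interpolation=cv2.INTER_CUBIC))
E
python3 - <<'E'
from h import *
S=imaging.grab_frame("scene");T=imaging.grab_frame("top")
crop(T,"pics/tc.png",370,180,110,90,7);crop(S,"pics/sc.png",200,185,110,100,6)
crop(T,"pics/th.png",200,100,130,100,6);crop(S,"pics/sh.png",200,270,150,110,5)
o=r.get_obs();print(R.from_rotvec(o["orientation"]).as_matrix().round(3))
for n,f,rois in(("T",T,[(335,200,40,40),(328,248,38,38)]),("S",S,[(308,255,32,32),(258,276,34,34)])):
    for (u,v,w,h) in rois:
        m=(f["color"][v:v+h,u:u+w].max(2)<45).astype(np.uint8)
        cs=max(cv2.findContours(m,cv2.RETR_EXTERNAL,cv2.CHAIN_APPROX_NONE)[0],key=cv2.contourArea)
        (cx,cy),rad=cv2.minEnclosingCircle(cs)
        print(n,cx+u,cy+v,rad,cv2.contourArea(cs),onplane(f,[[cx+u,cy+v]],.03).round(4))
E
```

```text
[[ 0.406 -0.001  0.914]
 [-0.914  0.001  0.406]
 [-0.001 -1.    -0.   ]]
T 353.5 220.39473724365234 9.721781730651855 258.5 [[ 0.6058 -0.0224  0.03  ]]
T 346.64925384521484 266.3656711578369 9.656279563903809 258.0 [[ 0.4636 -0.0163  0.03  ]]Traceback (most recent call last):
  File "<stdin>", line 9, in <module>
ValueError: max() iterable argument is empty
```

Run:
```python
from h import *
S=imaging.grab_frame("scene");T=imaging.grab_frame("top")
for n,f,rois in(("T",T,[(335,200,40,40),(328,248,38,38)]),("S",S,[(308,255,32,32),(258,276,34,34)])):
    for (u,v,w,h) in rois:
        sub=f["color"][v:v+h,u:u+w].max(2)
        t,m=cv2.threshold(sub,60 if n=="T" else 62,1,cv2.THRESH_BINARY_INV)
        cs=max(cv2.findContours(m,cv2.RETR_EXTERNAL,cv2.CHAIN_APPROX_NONE)[0],key=cv2.contourArea)
        (cx,cy),rad=cv2.minEnclosingCircle(cs)
        print(n,sub.min(),cx+u,cy+v,rad,cv2.contourArea(cs),onplane(f,[[cx+u,cy+v]],.03).round(4))
```

```text
T 3 353.53846168518066 220.46153831481934 9.870562553405762 272.0 [[ 0.6056 -0.0226  0.03  ]]
T 3 346.7970714569092 266.3577404022217 9.890806198120117 271.0 [[ 0.4637 -0.0167  0.03  ]]Traceback (most recent call last):
  File "<stdin>", line 7, in <module>
ValueError: max() iterable argument is empty
```

View pics/tc.png

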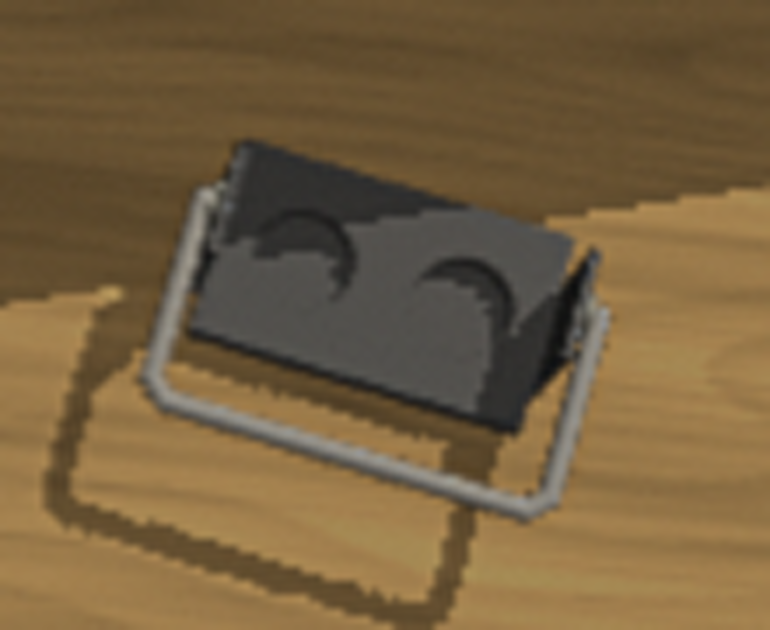

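View pics/sc.png

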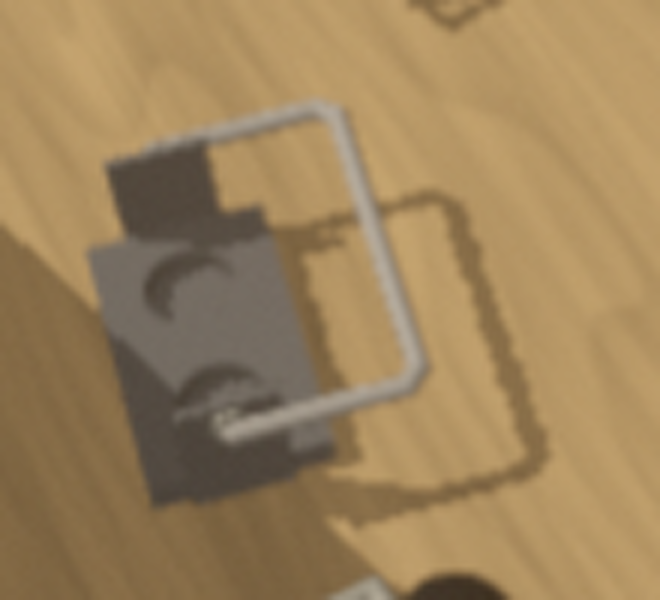

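View pics/th.png

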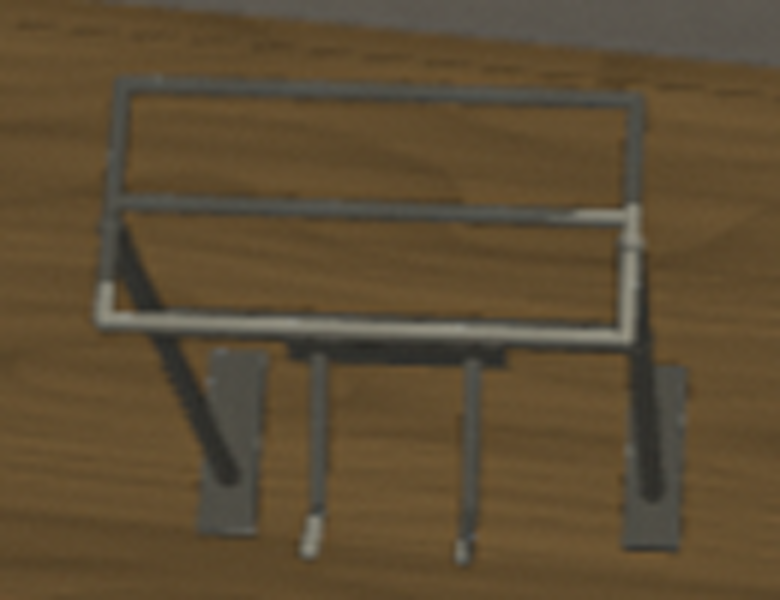

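View pics/sh.png

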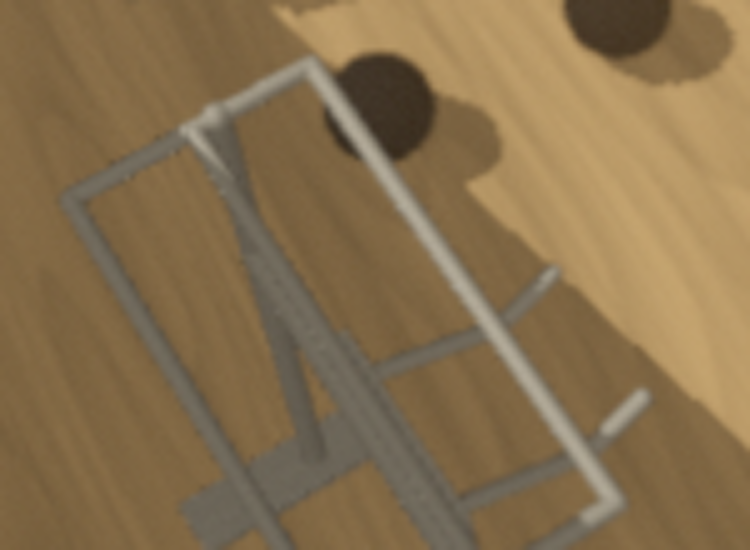

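Run:
```python
from h import *
S=imaging.grab_frame("scene");T=imaging.grab_frame("top")
g=lambda u0,v0,s,L:[(u0+(x+.5)/s-.5,v0+(y+.5)/s-.5) for x,y in L]
tc=lambda *L:g(370,180,7,L); sc=lambda *L:g(200,185,6,L); th=lambda *L:g(200,100,6,L); sh=lambda *L:g(200,270,5,L)
for a,b in(((353.5,220.4),(276,291.4)),((346.7,266.4),(323.4,270.3))):
    print("ball",tri(T,a,S,b), onplane(S,[b],.03))
print("bail corners T",onplane(T,tc((154,384),(540,507)),.06).round(4).tolist())
print("bail corners S",onplane(S,sc((418,374),(332,110)),.06).round(4).tolist())
print("arm ends T",onplane(T,tc((206,190),(602,313)),.06).round(4).tolist())
c=onplane(T,tc((243,142),(190,333),(515,430),(572,240)),.016); print("base",c.round(4).tolist(),c.mean(0))
c2=onplane(S,sc((90,250),(262,207),(335,457),(155,505)),.016); print("baseS",c2.round(4).tolist(),c2.mean(0))
# hook
print("tips tri",tri(T,th((311,550))[0],S,sh((643,398))[0]),tri(T,th((463,558))[0],S,sh((555,270))[0]))
print("wire front bar",tri(T,th((103,320))[0],S,sh((612,500))[0]),tri(T,th((630,338))[0],S,sh((312,66))[0]))
print("feet L/R T front corners",onplane(T,th((200,533),(258,533),(268,352),(625,549),(680,549),(685,368)),.008).round(4).tolist())
print("wire z.345",onplane(T,th((103,320),(630,338)),.345).round(4).tolist(),onplane(S,sh((612,500),(312,66)),.345).round(4).tolist())
```

```text
ball (array([ 0.60668568, -0.02278868,  0.02799968]), np.float64(0.0010243004010885423)) [[ 0.60741469 -0.02203138  0.03      ]]
ball (array([ 0.46464088, -0.0171587 ,  0.02803195]), np.float64(0.0020576187375408142)) [[ 0.46595213 -0.01680144  0.03      ]]
bail corners T [[0.568, -0.1378, 0.06], [0.5331, -0.3036, 0.06]]
bail corners S [[0.5663, -0.1404, 0.06], [0.534, -0.3031, 0.06]]
arm ends T [[0.6548, -0.1525, 0.06], [0.6196, -0.3242, 0.06]]
base [[0.6911, -0.1712, 0.016], [0.6028, -0.1554, 0.016], [0.5753, -0.2989, 0.016], [0.6628, -0.3179, 0.016]] [ 0.63302291 -0.2358493   0.016     ]
baseS [[0.6645, -0.3186, 0.016], [0.5797, -0.3001, 0.016], [0.6111, -0.1473, 0.016], [0.6951, -0.165, 0.016]] [ 0.63758287 -0.23275636  0.016     ]
tips tri (array([0.60842291, 0.2642947 , 0.21956886]), np.float64(0.0013833762423069902)) (array([0.61192538, 0.19508736, 0.22127502]), np.float64(0.0020222255713254218))
wire front bar (array([0.66310317, 0.34308556, 0.34623735]), np.float64(0.004118701456871001)) (array([0.67866504, 0.12340147, 0.34306886]), np.float64(9.969554696064626e-05))
feet L/R T front corners [[0.6721, 0.3585, 0.008], [0.6754, 0.3286, 0.008], [0.7736, 0.3372, 0.008], [0.6875, 0.1393, 0.008], [0.6906, 0.1111, 0.008], [0.7885, 0.1198, 0.008]]
wire z.345 [[0.6619, 0.3447, 0.345], [0.6779, 0.1233, 0.345]] [[0.6644, 0.3412, 0.345], [0.679, 0.1245, 0.345]]
```

```bash
cat >> h.py <<'E'
def cur():
    o=r.get_obs(); return o["tcp_pos"],R.from_rotvec(o["orientation"]),o
def target(yaw,phi=0):
    "jaw x along yaw; tool tilted forward (pointing fwd-down) by phi, deg"
    Rz=R.from_euler('z',yaw,degrees=True).as_matrix()
    c,s=np.cos(np.radians(phi)),np.sin(np.radians(phi))
    x=Rz@[c,0,s]; y=Rz@[s,0,-c]; z=np.cross(x,y)
    return R.from_matrix(np.c_[x,y,z])
def to(p,yaw,phi=0):
    P,Q,o=cur(); G=target(yaw,phi)
    print("t",round(o["clock"],2),"pos",P.round(4),"F",o["contact_force"].round(1),"w",round(o["grip_width"],4))
    print("turn deg (tool)",np.degrees((Q.inv()*G).as_rotvec()).round(2))
    d=(np.array(p)-P)*1000
    print("shift now-axes",Q.inv().apply(d).round(1),"target-axes",G.inv().apply(d).round(1))
E
python3 -c "
from h import *
to([.6065,-.0225,.13],-12)"
python3 -m jog '0 -6.8 0 0 0 0 1;0 -6.8 0 0 0 0 1;0 -6.8 0 0 0 0 1;0 -6.8 0 0 0 0 1;0 -6.8 0 0 0 0 1' 40
python3 -m jog '0 -6.8 0 0 0 0 1;0 -6.8 0 0 0 0 1;0 -6.5 0 0 0 0 1;0 0 0 0 0 0 1;0 0 0 0 0 0 1'
python3 -c "
from h import *
to([.6065,-.0225,.13],-12)"
```

```text
t 0.4 pos [ 0.2739 -0.6169  0.2311] F [-0.2 -0.9  0.4] w 0.0852
turn deg (tool) [-1.000e-02 -5.406e+01 -2.000e-02]
shift now-axes [-408.2  101.2  545.2] target-axes [201.8 101.1 650.5]
clock: 0.82
tcp_pos: [0.2739, -0.617, 0.2313]
orientation: [-1.527, 0.434, -0.434]
contact_force: [-0.1, -0.2, -1.1]
grip_width: 0.0855
clock: 1.23
tcp_pos: [0.2737, -0.617, 0.2313]
orientation: [-1.564, 0.167, -0.167]
contact_force: [-0.3, -0.6, 0.1]
grip_width: 0.0853
t 1.23 pos [ 0.2737 -0.617   0.2313] F [-0.3 -0.6  0.1] w 0.0853
turn deg (tool) [-0.01 -0.17  0.01]
shift now-axes [199.9 101.4 651.3] target-axes [201.9 101.3 650.7]
```

```bash
python3 -m jog '0 0 0 11 0 36 1;0 0 0 11 0 36 1;0 0 0 11 0 36 1;0 0 0 11 0 36 1;0 0 0 11 0 36 1'
python3 -m jog '0 0 0 11 0 36 1;0 0 0 11 0 36 1;0 0 0 11 0 36 1;0 0 0 11 0 36 1;0 0 0 11 0 36 1'
python3 -m jog '0 0 0 11 0 36 1;0 0 0 11 0 36 1;0 0 0 11 0 36 1;0 0 0 11 0 36 1;0 0 0 11 0 36 1'
python3 -m jog '0 0 0 11 15 36 1;0 0 0 11 20 36 1;0 0 0 11 20 36 1;0 0 0 0 20 0 1;0 0 0 0 0 0 1'
python3 -c "
from h import *
to([.6065,-.0225,.08],-12);print(cur()[2]['joints'])"
```

```text
clock: 1.65
tcp_pos: [0.3656, -0.4507, 0.2314]
orientation: [-1.565, 0.167, -0.167]
contact_force: [0.9, 0.3, -0.2]
grip_width: 0.0851
clock: 2.07
tcp_pos: [0.4567, -0.286, 0.2316]
orientation: [-1.565, 0.167, -0.168]
contact_force: [1.3, -0.2, -0.5]
grip_width: 0.0856
clock: 2.48
tcp_pos: [0.5479, -0.1212, 0.2316]
orientation: [-1.565, 0.167, -0.168]
contact_force: [0.8, -0.5, -0.9]
grip_width: 0.0856
clock: 2.9
tcp_pos: [0.5993, -0.0223, 0.1533]
orientation: [-1.564, 0.167, -0.158]
contact_force: [0.3, -0.9, -1.1]
grip_width: 0.0852
t 2.9 pos [ 0.5993 -0.0223  0.1533] F [ 0.3 -0.9 -1.1] w 0.0852
turn deg (tool) [-0.    0.13 -0.36]
shift now-axes [ 7.5 73.3  1.3] target-axes [ 7.1 73.3  1.3]
[ 0.26204349  0.47675289 -0.4315356   1.78610574  0.23795649  0.93649423
 -0.4773113 ]
```

```bash
python3 -m jog '0 0 0 7 30 1 1;0 0 0 0 30 0 1;0 0 0 0 30 0 1;0 0 0 0 0 0 1;0 0 0 0 0 0 1'
python3 -m jog '0 0 0 0 20 0 1;0 0 0 0 20 0 1;0 0 0 0 15 0 1;0 0 0 0 0 0 1;0 0 0 0 0 0 1'
python3 -c "
from h import *
to([.6065,-.0225,.008],-12)
f=imaging.grab_frame('top');crop(f,'pics/a1.png',300,170,110,90,7)"
```

```text
clock: 3.32
tcp_pos: [0.6072, -0.0272, 0.067]
orientation: [-1.565, 0.168, -0.164]
contact_force: [0.3, 0.6, -0.6]
grip_width: 0.0856
clock: 3.73
tcp_pos: [0.6093, -0.0265, 0.0142]
orientation: [-1.565, 0.164, -0.167]
contact_force: [0.3, 0.2, 0.6]
grip_width: 0.0855
t 3.73 pos [ 0.6093 -0.0265  0.0142] F [0.3 0.2 0.6] w 0.0855
turn deg (tool) [-0.   -0.05  0.11]
shift now-axes [-3.5  6.1  3.3] target-axes [-3.5  6.2  3.3]
```

View pics/a1.png

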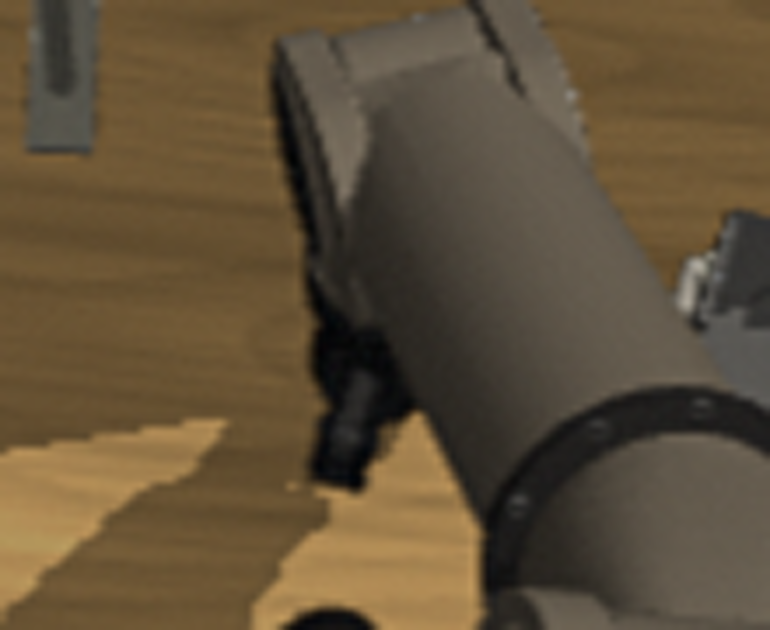

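The arm hides the ball in the top view; only one finger shows, at about (350,237). I'll correct by the measured pose and close.

```bash
python3 -m jog '0 0 0 -3.5 3 3.5 1;0 0 0 0 3 0 1;0 0 0 0 0 0 1;0 0 0 0 0 0 1;0 0 0 0 0 0 0.5'
python3 -c "
from h import *
to([.6065,-.0225,.008],-12)"
python3 -m jog '0 0 0 0 0 0 0.5;0 0 0 0 0 0 0.5;0 0 0 0 0 0 0.5;0 0 0 0 0 0 0.5;0 0 0 0 0 0 0.5'
python3 -m jog '0 0 0 0 0 0 0.5;0 0 0 0 0 0 0.5;0 0 0 0 0 0 0.5;0 0 0 0 0 0 0.5;0 0 0 0 0 0 0.5'
python3 -c "
from h import *
to([.6065,-.0225,.008],-12)"
```

```text
clock: 4.2
tcp_pos: [0.6056, -0.0219, 0.0065]
orientation: [-1.565, 0.164, -0.164]
contact_force: [-0.0, -0.7, 0.0]
grip_width: 0.0753
t 4.2 pos [ 0.6056 -0.0219  0.0065] F [-0.  -0.7  0. ] w 0.0753
turn deg (tool) [0.   0.04 0.02]
shift now-axes [ 1.  -1.5 -0.4] target-axes [ 1.  -1.5 -0.4]
clock: 4.62
tcp_pos: [0.6058, -0.0219, 0.0066]
orientation: [-1.565, 0.163, -0.165]
contact_force: [-0.8, 0.1, 5.1]
grip_width: 0.0582
clock: 5.03
tcp_pos: [0.6059, -0.0219, 0.0067]
orientation: [-1.565, 0.163, -0.165]
contact_force: [-1.2, -0.3, 5.5]
grip_width: 0.0584
t 5.03 pos [ 0.6059 -0.0219  0.0067] F [-1.2 -0.3  5.5] w 0.0584
turn deg (tool) [-0.    0.03  0.05]
shift now-axes [ 0.7 -1.3 -0.4] target-axes [ 0.7 -1.3 -0.4]
```

```bash
python3 -m jog '0 0 0 0 -20 0 0.5;0 0 0 0 -30 0 0.5;0 0 0 0 -30 0 0.5;0 0 0 0 -30 0 0.5;0 0 0 0 -25 0 0.5'
python3 -c "
from h import *
to([.629,-.2725,.13],-12)"
```

```text
clock: 5.45
tcp_pos: [0.6054, -0.0218, 0.1428]
orientation: [-1.564, 0.164, -0.164]
contact_force: [0.8, 0.1, -0.4]
grip_width: 0.0579
t 5.45 pos [ 0.6054 -0.0218  0.1428] F [ 0.8  0.1 -0.4] w 0.0579
turn deg (tool) [-0.01  0.04  0.02]
shift now-axes [  75.    12.7 -240.3] target-axes [  75.2   12.8 -240.3]
```

```bash
python3 -m jog '0 0 0 10 0 -32 0.5;0 0 0 10 0 -32 0.5;0 0 0 10 0 -32 0.5;0 0 0 10 0 -32 0.5;0 0 0 10 0 -32 0.5'
python3 -m jog '0 0 0 10 0 -32 0.5;0 0 0 10 0 -32 0.5;0 0 0 5 0 -16 0.5;0 0 0 0 0 0 0.5;0 0 0 0 0 0 0.5'
python3 -c "
from h import *
to([.629,-.2725,.10],-12)
f=imaging.grab_frame('top');crop(f,'pics/b1.png',360,170,110,90,7)
f=imaging.grab_frame('scene');crop(f,'pics/b2.png',190,175,130,110,6)"
```

```text
clock: 5.87
tcp_pos: [0.6206, -0.1903, 0.1407]
orientation: [-1.565, 0.165, -0.163]
contact_force: [1.2, -1.0, -1.8]
grip_width: 0.0589
clock: 6.28
tcp_pos: [0.6284, -0.273, 0.1403]
orientation: [-1.564, 0.167, -0.165]
contact_force: [0.8, 1.8, -1.0]
grip_width: 0.0583
t 6.28 pos [ 0.6284 -0.273   0.1403] F [ 0.8  1.8 -1. ] w 0.0583
turn deg (tool) [-0.03 -0.09 -0.08]
shift now-axes [ 0.6 40.3  0.6] target-axes [ 0.5 40.3  0.6]
```

View pics/b2.png

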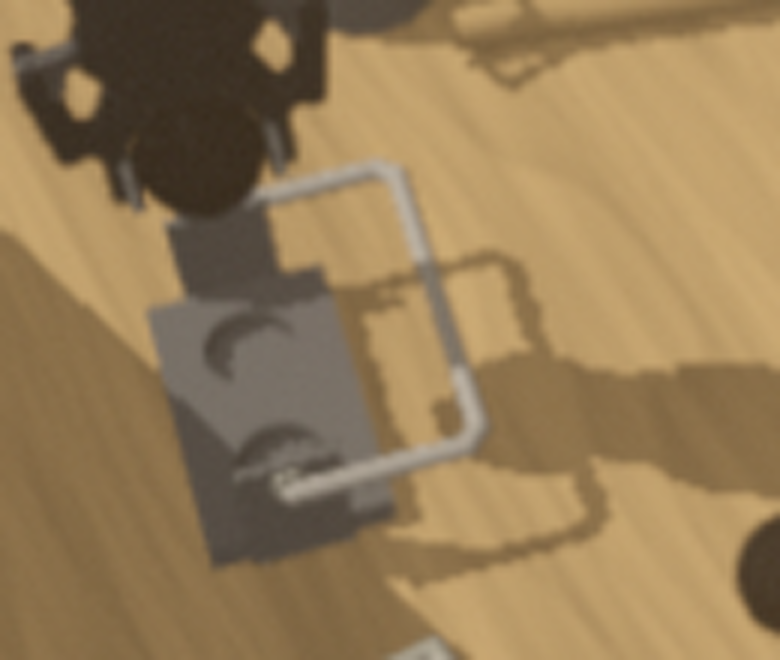

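View pics/b1.png

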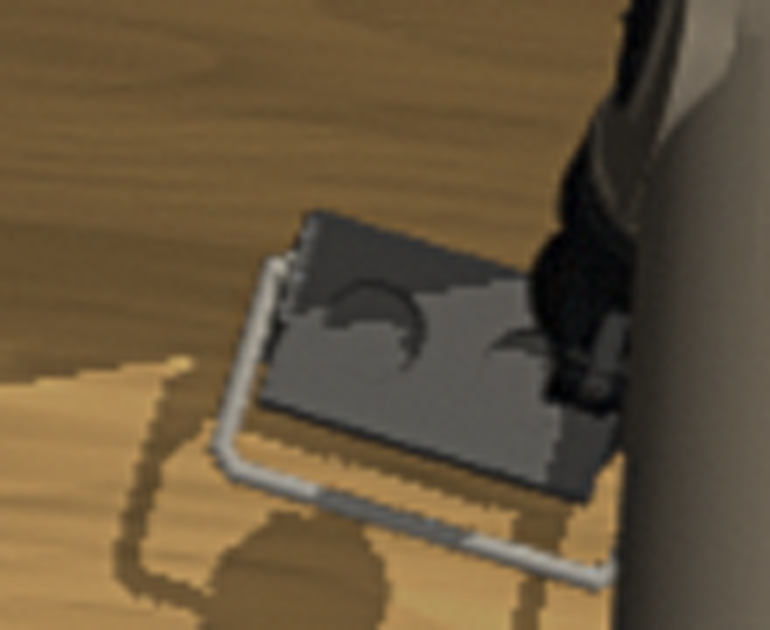

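In the scene view the rim of dimple_b has its centre near crop (248,352). The ball is held squarely between the fingers above and behind it. I'll check the dimple's position by ray casting.

Run:
```python
from h import *
S=imaging.grab_frame("scene");T=imaging.grab_frame("top")
g=lambda u0,v0,s,L:[(u0+(x+.5)/s-.5,v0+(y+.5)/s-.5) for x,y in L]
print(onplane(S,g(190,175,6,[(248,352),(282,465)]),.016))
print(onplane(T,g(370,180,7,[(302,256),(461,308)]),.016))
c=np.array([.6365,-.2375,.016]);yv=np.array([.206,.979,0]);xv=np.array([.979,-.206,0])
t=np.linspace(0,2*np.pi,60)
for f,n,(u0,v0,w,h,s) in((S,'pics/o1.png',(190,175,130,110,6)),(T,'pics/o2.png',(360,170,110,90,7))):
    im=cv2.resize(f["color"][v0:v0+h,u0:u0+w,::-1],None,fx=s,fy=s,interpolation=cv2.INTER_CUBIC)
    L=[np.array([c+k*.036*yv+.022*(np.cos(a)*xv+np.sin(a)*yv) for a in t]) for k in(1,-1)]
    L.append(np.array([c+a*.045*xv+b*.075*yv for a,b in((1,1),(1,-1),(-1,-1),(-1,1),(1,1))]))
    L.append(np.array([c+[0,0,.044]+a*xv+b*yv for a,b in((0,.087),(-.09,.087),(-.09,-.087),(0,-.087))]))
    for l in L:
        p=((proj(f,l)-[u0,v0]+.5)*s-.5)
        cv2.polylines(im,[p.astype(np.int32)],False,(0,255,255),1)
    cv2.imwrite(n,im)
```

```text
[[ 0.63258604 -0.2704019   0.016     ]
 [ 0.6451476  -0.20091507  0.016     ]]
[[ 0.64255581 -0.20101665  0.016     ]
 [ 0.62693696 -0.27175668  0.016     ]]
```

View pics/o1.png

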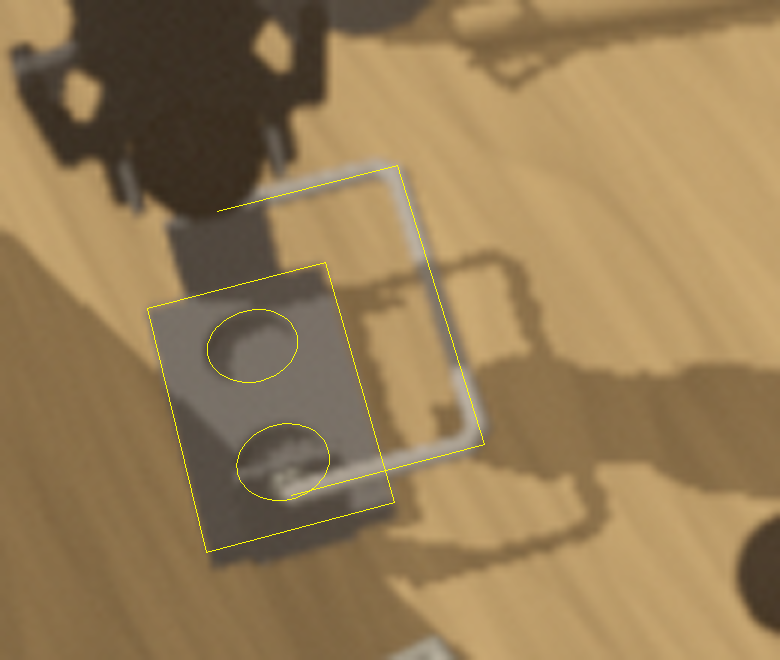

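View pics/o2.png

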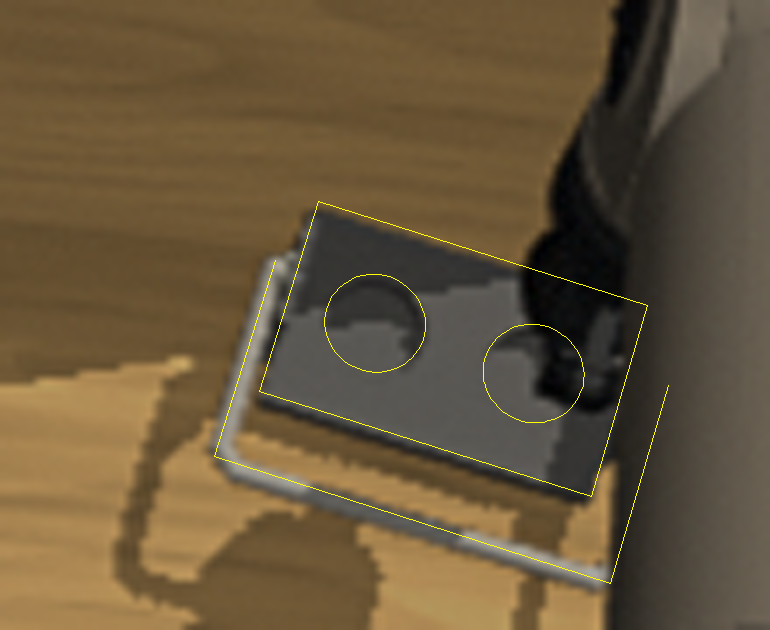

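```bash
python3 -m jog '0 0 0 0 25 0 0.5;0 0 0 0 25 0 0.5;0 0 0 0 25 0 0.5;0 0 0 0 25 0 0.5;0 0 0 0 0 0 0.5'
python3 -c "
from h import *
to([.6285,-.2722,.016],-12)"
```

```text
clock: 6.9
tcp_pos: [0.6257, -0.2695, 0.0361]
orientation: [-1.562, 0.169, -0.155]
contact_force: [-0.8, -0.7, -2.1]
grip_width: 0.0582
t 6.9 pos [ 0.6257 -0.2695  0.0361] F [-0.8 -0.7 -2.1] w 0.0582
turn deg (tool) [-0.09  0.17 -0.5 ]
shift now-axes [ 3.5 20.  -2.1] target-axes [ 3.4 20.1 -2.1]
```

```bash
python3 -m jog '0 0 0 3 7 -2 0.5;0 0 0 0 7 0 0.5;0 0 0 0 4 0 0.5;0 0 0 0 0 0 0.5;0 0 0 0 0 0 0.5'
python3 -c "
from h import *
to([.6285,-.2722,.016],-12)"
```

```text
clock: 7.32
tcp_pos: [0.632, -0.2749, 0.024]
orientation: [-1.565, 0.163, -0.165]
contact_force: [-0.2, 0.5, -0.8]
grip_width: 0.058
t 7.32 pos [ 0.632  -0.2749  0.024 ] F [-0.2  0.5 -0.8] w 0.058
turn deg (tool) [0.01 0.04 0.05]
shift now-axes [-4.   8.   1.9] target-axes [-4.   8.   1.9]
```

```bash
python3 -m jog '0 0 0 -2 3 1 0.5;0 0 0 -2 3 1 0.5;0 0 0 0 0 0 0.5;0 0 0 0 0 0 0.5;0 0 0 0 0 0 0.5'
python3 -c "
from h import *
to([.6285,-.2722,.016],-12)"
```

```text
clock: 7.73
tcp_pos: [0.6281, -0.272, 0.0173]
orientation: [-1.565, 0.164, -0.164]
contact_force: [-0.6, -0.1, -1.8]
grip_width: 0.0581
t 7.73 pos [ 0.6281 -0.272   0.0173] F [-0.6 -0.1 -1.8] w 0.0581
turn deg (tool) [0.   0.04 0.01]
shift now-axes [ 0.4  1.3 -0.1] target-axes [ 0.4  1.3 -0.1]
```

```bash
python3 -m jog '0 0 0 0 2.5 0 0.5;0 0 0 0 0 0 0.5;0 0 0 0 0 0 0.8;0 0 0 0 0 0 0.8;0 0 0 0 0 0 0.95'
python3 -m jog '0 0 0 0 0 0 0.95;0 0 0 0 0 0 0.95;0 0 0 0 0 0 0.95;0 0 0 0 0 0 0.95;0 0 0 0 0 0 0.95'
python3 -m jog '0 0 0 0 -20 0 0.95;0 0 0 0 -30 0 0.95;0 0 0 0 -30 0 0.95;0 0 0 0 -30 0 0.95;0 0 0 0 -15 0 1'
python3 -c "
from h import *
to([.464,-.017,.14],-12)"
```

```text
clock: 8.15
tcp_pos: [0.6283, -0.2721, 0.0149]
orientation: [-1.565, 0.164, -0.164]
contact_force: [0.0, -0.2, 0.5]
grip_width: 0.0785
clock: 8.57
tcp_pos: [0.6281, -0.272, 0.0147]
orientation: [-1.565, 0.164, -0.164]
contact_force: [-0.3, -0.6, 0.3]
grip_width: 0.081
clock: 8.98
tcp_pos: [0.6299, -0.2724, 0.144]
orientation: [-1.566, 0.16, -0.168]
contact_force: [0.9, -0.2, -0.1]
grip_width: 0.0855
t 8.98 pos [ 0.6299 -0.2724  0.144 ] F [ 0.9 -0.2 -0.1] w 0.0855
turn deg (tool) [0.03 0.03 0.29]
shift now-axes [-215.2    2.8  215.5] target-axes [-215.3    4.   215.3]
```

```bash
python3 -m jog '0 0 0 -21.5 0 21.5 1;0 0 0 -21.5 0 21.5 1;0 0 0 -21.5 0 21.5 1;0 0 0 -21.5 0 21.5 1;0 0 0 -21.5 0 21.5 1'
python3 -m jog '0 0 0 -21.5 0 21.5 1;0 0 0 -21.5 0 21.5 1;0 0 0 -21.5 0 21.5 1;0 0 0 -21.5 0 21.5 1;0 0 0 -21.5 0 21.5 1'
python3 -m jog '0 0 0 0 20 0 1;0 0 0 0 20 0 1;0 0 0 0 0 0 1;0 0 0 0 0 0 1;0 0 0 0 0 0 1'
python3 -c "
from h import *
to([.4645,-.017,.007],-12)
f=imaging.grab_frame('scene');cv2.imwrite('pics/c1.png',f['color'][:,:,::-1])
f=imaging.grab_frame('top');crop(f,'pics/c2.png',310,170,160,120,5)"
```

```text
clock: 9.4
tcp_pos: [0.5443, -0.1435, 0.1398]
orientation: [-1.565, 0.164, -0.164]
contact_force: [0.1, 0.2, -0.2]
grip_width: 0.0851
clock: 9.82
tcp_pos: [0.4614, -0.0161, 0.1399]
orientation: [-1.565, 0.164, -0.164]
contact_force: [0.5, 0.0, -0.1]
grip_width: 0.0856
clock: 10.23
tcp_pos: [0.4629, -0.0172, 0.1004]
orientation: [-1.564, 0.164, -0.165]
contact_force: [-0.1, 0.3, -0.3]
grip_width: 0.0855
t 10.23 pos [ 0.4629 -0.0172  0.1004] F [-0.1  0.3 -0.3] w 0.0855
turn deg (tool) [-0.01  0.01  0.04]
shift now-axes [ 1.4 93.4  0.5] target-axes [ 1.5 93.4  0.5]
```

View pics/c1.png

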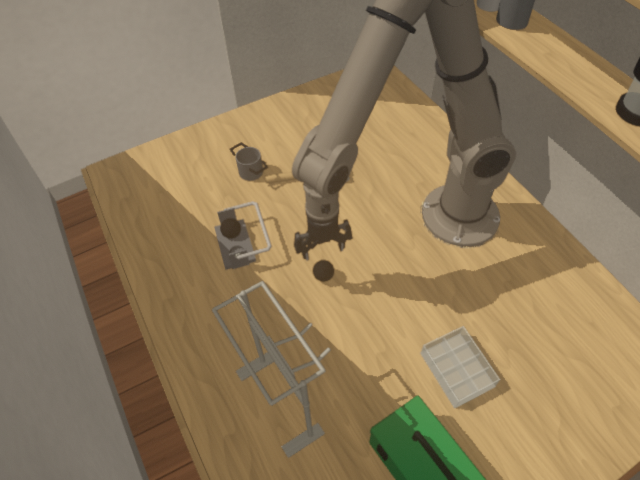

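View pics/c2.png

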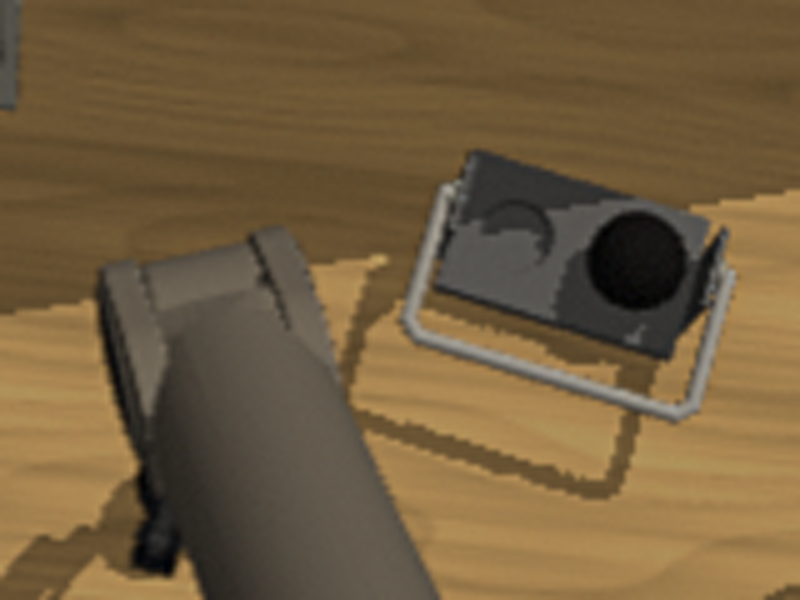

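The first ball sits in dimple_b (scene (231,228), top crop (637,260)) and the carrier hasn't moved. The gripper is over ball 2 at scene (323,270).

```bash
python3 -m jog '0 0 0 1.5 25 0.5 1;0 0 0 0 25 0 1;0 0 0 0 25 0 1;0 0 0 0 0 0 1;0 0 0 0 0 0 1'
python3 -m jog '0 0 0 0 10 0 1;0 0 0 0 7 0 1;0 0 0 0 0 0 1;0 0 0 0 0 0 1;0 0 0 0 0 0 1'
python3 -c "
from h import *
to([.4645,-.017,.007],-12)"
```

```text
clock: 10.75
tcp_pos: [0.4636, -0.017, 0.0247]
orientation: [-1.565, 0.165, -0.163]
contact_force: [-0.7, -0.8, -0.1]
grip_width: 0.0852
clock: 11.17
tcp_pos: [0.4642, -0.0169, 0.0081]
orientation: [-1.565, 0.163, -0.164]
contact_force: [-1.0, -0.6, 0.4]
grip_width: 0.0854
t 11.17 pos [ 0.4642 -0.0169  0.0081] F [-1.  -0.6  0.4] w 0.0854
turn deg (tool) [-0.    0.04  0.04]
shift now-axes [ 0.3  1.1 -0. ] target-axes [ 0.3  1.1 -0. ]
```

```bash
python3 -m jog '0 0 0 0 1 0 0.5;0 0 0 0 0 0 0.5;0 0 0 0 0 0 0.5;0 0 0 0 0 0 0.5;0 0 0 0 0 0 0.5'
python3 -m jog '0 0 0 0 0 0 0.5;0 0 0 0 0 0 0.5;0 0 0 0 0 0 0.5;0 0 0 0 0 0 0.5;0 0 0 0 0 0 0.5'
python3 -c "
from h import *
to([.4645,-.017,.007],-12)"
python3 -m jog '0 0 0 0 -20 0 0.5;0 0 0 0 -30 0 0.5;0 0 0 0 -30 0 0.5;0 0 0 0 -30 0 0.5;0 0 0 0 -25 0 0.5'
python3 -c "
from h import *
to([.6433,-.2018,.14],-12)"
```

```text
clock: 11.58
tcp_pos: [0.4641, -0.0169, 0.0072]
orientation: [-1.565, 0.164, -0.164]
contact_force: [-1.2, -0.2, 6.7]
grip_width: 0.0584
clock: 12.0
tcp_pos: [0.4641, -0.0169, 0.0072]
orientation: [-1.565, 0.164, -0.164]
contact_force: [-0.9, 0.1, 4.4]
grip_width: 0.0585
t 12.0 pos [ 0.4641 -0.0169  0.0072] F [-0.9  0.1  4.4] w 0.0585
turn deg (tool) [0.01 0.04 0.03]
shift now-axes [ 0.4  0.2 -0. ] target-axes [ 0.4  0.2 -0. ]
clock: 12.42
tcp_pos: [0.4639, -0.0168, 0.1436]
orientation: [-1.564, 0.163, -0.164]
contact_force: [-0.1, -0.0, -1.0]
grip_width: 0.0582
t 12.42 pos [ 0.4639 -0.0168  0.1436] F [-0.1 -0.  -1. ] w 0.0582
turn deg (tool) [-0.01  0.05  0.04]
shift now-axes [ 213.8    3.8 -143.9] target-axes [ 214.     3.6 -143.7]
```

```bash
python3 -m jog '0 0 0 24 0 -16 0.5;0 0 0 24 0 -16 0.5;0 0 0 24 0 -16 0.5;0 0 0 24 0 -16 0.5;0 0 0 24 0 -16 0.5'
python3 -m jog '0 0 0 24 0 -16 0.5;0 0 0 24 0 -16 0.5;0 0 0 24 0 -16 0.5;0 0 0 22 0 -16 0.5;0 0 0 0 0 0 0.5'
python3 -m jog '0 0 0 0 25 0 0.5;0 0 0 0 25 0 0.5;0 0 0 0 20 0 0.5;0 0 0 0 0 0 0.5;0 0 0 0 0 0 0.5'
python3 -c "
from h import *
to([.6433,-.2018,.015],-12)
f=imaging.grab_frame('scene');crop(f,'pics/d1.png',190,175,130,110,6)"
```

```text
clock: 12.83
tcp_pos: [0.5652, -0.1212, 0.1417]
orientation: [-1.565, 0.164, -0.164]
contact_force: [0.5, -0.3, -0.7]
grip_width: 0.0585
clock: 13.25
tcp_pos: [0.6455, -0.2079, 0.1412]
orientation: [-1.567, 0.167, -0.17]
contact_force: [-0.8, -1.4, -0.9]
grip_width: 0.058
clock: 13.67
tcp_pos: [0.6422, -0.2017, 0.0707]
orientation: [-1.564, 0.166, -0.161]
contact_force: [0.4, -0.8, -0.8]
grip_width: 0.0581
t 13.67 pos [ 0.6422 -0.2017  0.0707] F [ 0.4 -0.8 -0.8] w 0.0581
turn deg (tool) [-0.01  0.05 -0.18]
shift now-axes [ 1.3 55.7  0.1] target-axes [ 1.1 55.7  0.1]
```

View pics/d1.png

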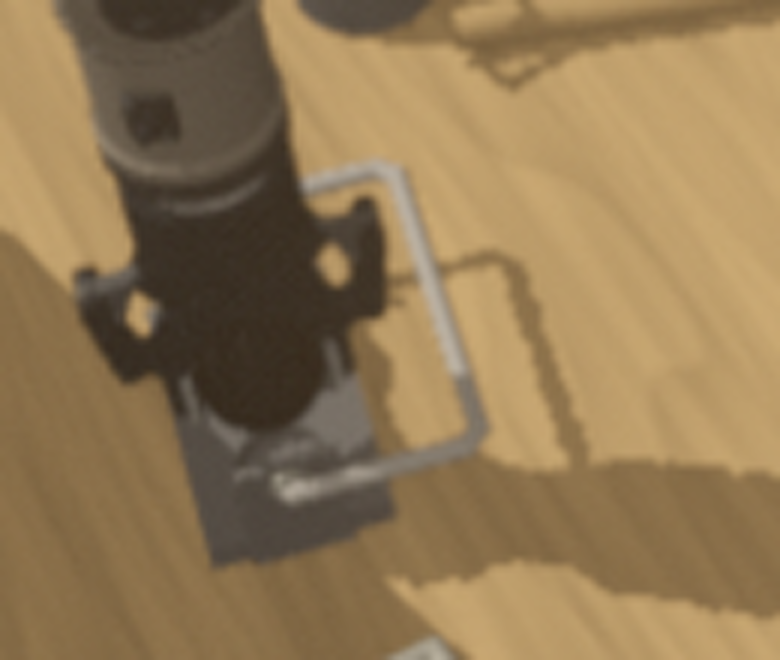

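The ball is held over dimple_a and the carrier is still in place. Lowering.

```bash
python3 -m jog '0 0 0 0 15 0 0.5;0 0 0 0 15 0 0.5;0 0 0 0 13 0 0.5;0 0 0 0 0 0 0.5;0 0 0 0 0 0 0.5'
python3 -c "
from h import *
to([.6433,-.2018,.015],-12)"
```

```text
clock: 14.13
tcp_pos: [0.6423, -0.2019, 0.0272]
orientation: [-1.564, 0.166, -0.162]
contact_force: [0.6, -0.1, -1.2]
grip_width: 0.0583
t 14.13 pos [ 0.6423 -0.2019  0.0272] F [ 0.6 -0.1 -1.2] w 0.0583
turn deg (tool) [-0.01  0.04 -0.16]
shift now-axes [ 1.  12.2  0.3] target-axes [ 1.  12.2  0.3]
```

```bash
python3 -m jog '0 0 0 0.7 6 0 0.5;0 0 0 0 5 0 0.5;0 0 0 0 0 0 0.5;0 0 0 0 0 0 0.5;0 0 0 0 0 0 0.5'
python3 -m jog '0 0 0 0 0 0 0.8;0 0 0 0 0 0 0.8;0 0 0 0 0 0 0.9;0 0 0 0 0 0 0.95;0 0 0 0 0 0 0.95'
python3 -m jog '0 0 0 0 0 0 0.95;0 0 0 0 0 0 0.95;0 0 0 0 -20 0 0.95;0 0 0 0 -30 0 0.95;0 0 0 0 -30 0 0.95'
python3 -m jog '0 0 0 0 -30 0 0.95;0 0 0 0 -30 0 0.8;0 0 0 -15 0 0 0.6;0 0 0 -15 0 0 0.5;0 0 0 -15 0 0 0.5'
python3 -c "
from h import *
C=np.array([.636,-.2372,0]);B=C-.09*np.array([.979,-.206,0])+[0,0,.06]
print(B); to(B+[0,0,.12],-12,35)"
```

```text
clock: 14.55
tcp_pos: [0.6443, -0.2024, 0.018]
orientation: [-1.565, 0.164, -0.164]
contact_force: [-0.4, -0.3, -1.3]
grip_width: 0.058
clock: 14.97
tcp_pos: [0.6442, -0.2023, 0.0179]
orientation: [-1.565, 0.164, -0.164]
contact_force: [1.0, -0.1, 0.9]
grip_width: 0.0812
clock: 15.38
tcp_pos: [0.6431, -0.2021, 0.0976]
orientation: [-1.564, 0.166, -0.162]
contact_force: [0.8, -0.9, 0.5]
grip_width: 0.0815
clock: 15.8
tcp_pos: [0.5999, -0.1929, 0.1585]
orientation: [-1.565, 0.163, -0.165]
contact_force: [-0.1, 0.5, 0.2]
grip_width: 0.0427
[ 0.54789 -0.21866  0.06   ]
t 15.8 pos [ 0.5999 -0.1929  0.1585] F [-0.1  0.5  0.2] w 0.0427
turn deg (tool) [ -0.     0.04 -34.92]
shift now-axes [-45.5 -21.6 -36. ] target-axes [-24.9 -43.7 -36. ]
```

```bash
cat >> h.py <<'E'
XC=np.array([.979,-.206,0])
def bar(b,yaw,phi=35,back=0.):
    "TCP for grasp point on bar b, backed off along tool by back (m)"
    d=target(yaw,phi).as_matrix()[:,1]; return np.array(b)+(.019-back)*d
E
python3 -m jog '0 0 -7 0 0 0 0.5;0 0 -7 0 0 0 0.5;0 0 -7 0 0 0 0.5;0 0 -7 0 0 0 0.5;0 0 -7 0 0 0 0.5'
python3 -m jog '0 0 0 0 0 0 0.45;0 0 0 0 0 0 0.45;0 0 0 0 0 0 0.45;0 0 0 0 0 0 0.45;0 0 0 0 0 0 0.45'
python3 -c "
from h import *
to(bar([.5503,-.2205,.06],-12,35,.07),-12,35); print(cur()[2]['joints'].round(2))
f=imaging.grab_frame('scene');crop(f,'pics/e1.png',190,165,130,110,6)"
```

```text
clock: 16.22
tcp_pos: [0.5942, -0.1978, 0.1546]
orientation: [-1.598, -0.234, -0.565]
contact_force: [-1.9, -0.4, -1.5]
grip_width: 0.0427
clock: 16.63
tcp_pos: [0.5999, -0.1993, 0.1569]
orientation: [-1.598, -0.232, -0.567]
contact_force: [-0.7, 0.2, 0.3]
grip_width: 0.0383
t 16.63 pos [ 0.5999 -0.1993  0.1569] F [-0.7  0.2  0.3] w 0.0383
turn deg (tool) [ 1.05 -0.04 -5.86]
shift now-axes [-90.8  13.  -30.9] target-axes [-91.7   3.1 -31. ]
[ 0.53  0.33 -0.37  2.11  0.6   0.25 -0.55]
```

View pics/e1.png

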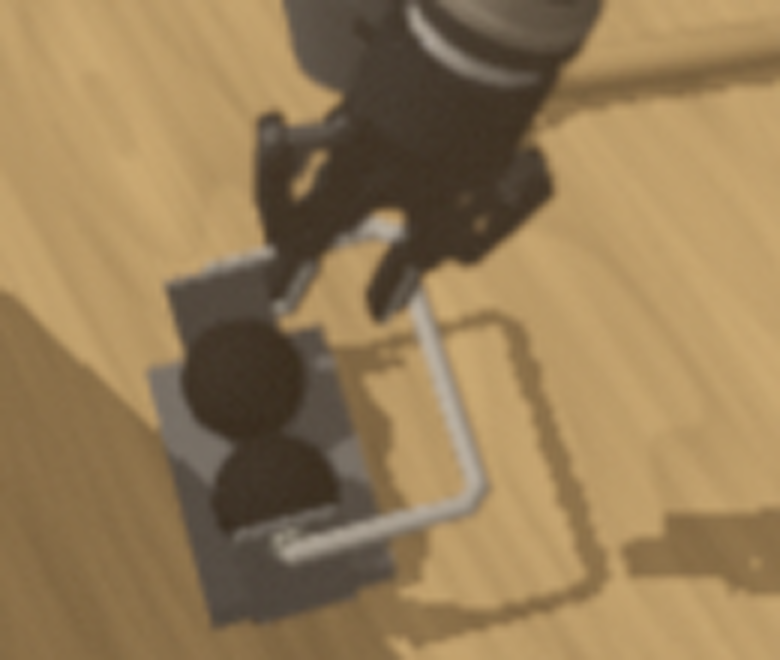

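```bash
python3 -m jog '0 0 6 -20 0 -6 0.45;0 0 6 -20 0 -6 0.45;0 0 6 -20 0 -6 0.45;0 0 2 -15 0 -6 0.45;0 0 0 0 0 0 0.45'
python3 -m jog '0 0 0 0 0 0 0.45;0 0 0 0 0 0 0.45;0 0 0 0 0 0 0.45;0 0 0 0 0 0 0.45;0 0 0 0 0 0 0.45'
python3 -c "
from h import *
to(bar([.5503,-.2205,.06],-12,10,.07),-12,10); print(cur()[2]['joints'].round(2))"
```

```text
clock: 17.1
tcp_pos: [0.5244, -0.2091, 0.1298]
orientation: [-1.593, 0.053, -0.295]
contact_force: [-0.9, -0.1, 0.4]
grip_width: 0.0381
clock: 17.52
tcp_pos: [0.5256, -0.2075, 0.1306]
orientation: [-1.594, 0.047, -0.295]
contact_force: [-0.4, -0.3, -0.8]
grip_width: 0.0384
t 17.52 pos [ 0.5256 -0.2075  0.1306] F [-0.4 -0.3 -0.8] w 0.0384
turn deg (tool) [ 1.   -0.37 -0.87]
shift now-axes [14.6 23.1 -7.1] target-axes [14.2 23.2 -7.6]
[ 0.72  0.4  -0.56  2.01  0.38  0.66 -0.29]
```

```bash
python3 -m jog '1 0 -0.9 7 10 -4 0.45;0 0 0 7 10 -3 0.45;0 0 0 0 0 0 0.45;0 0 0 0 0 0 0.45;0 0 0 0 0 0 0.45'
python3 -c "
from h import *
to(bar([.5503,-.2205,.06],-12,10,0),-12,10)
f=imaging.grab_frame('scene');crop(f,'pics/f1.png',190,165,130,110,6)
f=imaging.grab_frame('top');crop(f,'pics/f2.png',370,170,110,90,7)"
```

```text
clock: 17.93
tcp_pos: [0.5405, -0.2181, 0.113]
orientation: [-1.577, 0.033, -0.306]
contact_force: [0.6, -0.6, 0.5]
grip_width: 0.0385
t 17.93 pos [ 0.5405 -0.2181  0.113 ] F [ 0.6 -0.6  0.5] w 0.0385
turn deg (tool) [-0.01 -0.4  -0.03]
shift now-axes [ 0.8 72.9 -0.3] target-axes [ 0.7 72.9 -0.3]
```

View pics/f1.png

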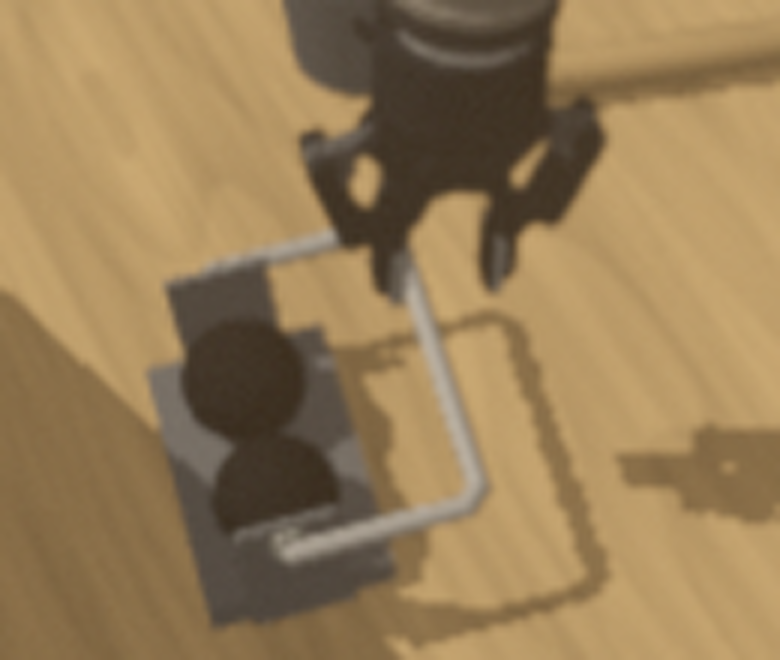

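View pics/f2.png

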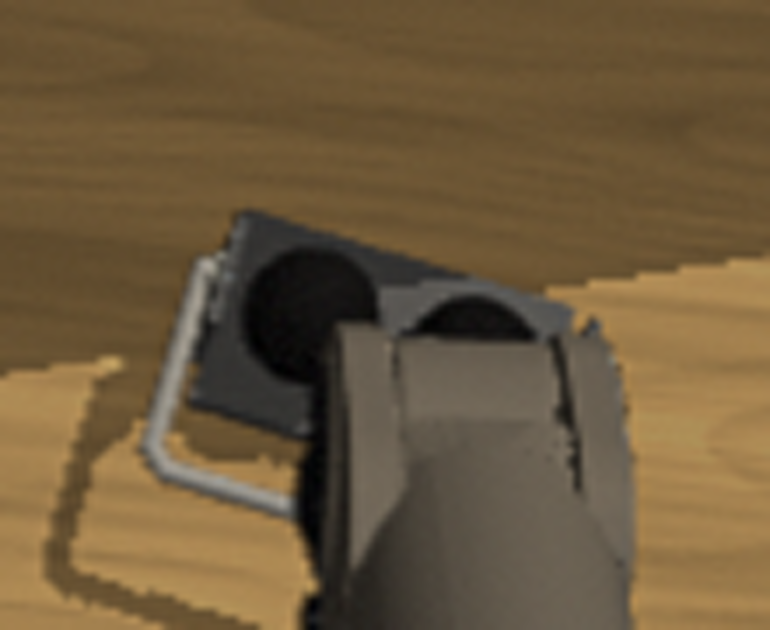

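Both balls are seated, and the fingers straddle the line of the bail bar with the carrier unmoved. Advancing.

```bash
python3 -m jog '0 0 0 0.7 25 0 0.45;0 0 0 0 25 0 0.45;0 0 0 0 12 0 0.45;0 0 0 0 0 0 0.45;0 0 0 0 0 0 0.45' 20
python3 -c "
from h import *
to(bar([.5503,-.2205,.06],-12,10,0),-12,10)"
```

```text
clock: 18.45
tcp_pos: [0.5515, -0.2205, 0.0521]
orientation: [-1.577, 0.034, -0.306]
contact_force: [1.0, -0.1, 0.4]
grip_width: 0.0382
t 18.45 pos [ 0.5515 -0.2205  0.0521] F [ 1.  -0.1  0.4] w 0.0382
turn deg (tool) [-0.02 -0.38 -0.06]
shift now-axes [ 0.2 11.  -0.3] target-axes [ 0.2 11.  -0.3]
```

```bash
python3 -m jog '0 0 0 0 8 0 0.45;0 0 0 0 3 0 0.45;0 0 0 0 0 0 0.45;0 0 0 0 0 0 0.25;0 0 0 0 0 0 0.2'
python3 -c "
from h import *
to(bar([.5503,-.2205,.06],-12,10,0),-12,10)
f=imaging.grab_frame('scene');crop(f,'pics/g1.png',190,165,130,110,6)"
```

```text
clock: 18.87
tcp_pos: [0.5537, -0.2215, 0.0417]
orientation: [-1.578, 0.033, -0.307]
contact_force: [-0.4, 0.0, -0.1]
grip_width: 0.0174
t 18.87 pos [ 0.5537 -0.2215  0.0417] F [-0.4  0.  -0.1] w 0.0174
turn deg (tool) [ 0.01 -0.42  0.03]
shift now-axes [-0.3  0.4  0.3] target-axes [-0.3  0.4  0.3]
```

View pics/g1.png

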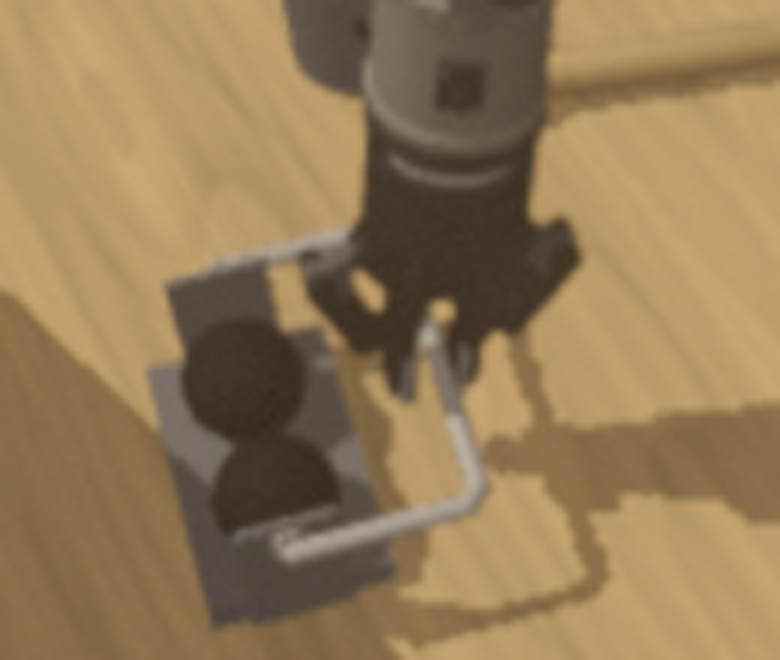

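The bar is between the fingers. Closing with 20 N.

```bash
python3 -m jog '0 0 0 -1 0 0 0.1;0 0 0 0 0 0 0.05;0 0 0 0 0 0 0;0 0 0 0 0 0 0;0 0 0 0 0 0 0' 20
python3 -c "
from h import *
to(bar([.5503,-.2205,.06],-12,10,0),-12,10)
P,Q,o=cur(); g=P-.019*Q.as_matrix()[:,1]; piv=g+.09*XC; print('grasp pt',g)
for a in np.radians(np.arange(10,101,10)):
    p=np.array([*(piv[:2]),.06])+.09*(-np.cos(a)*XC+np.sin(a)*np.array([0,0,1])); print(round(np.degrees(a)),Q.inv().apply((p-g)*1000).round(1))
"
```

```text
clock: 19.33
tcp_pos: [0.5524, -0.2211, 0.0412]
orientation: [-1.578, 0.033, -0.307]
contact_force: [-2.7, 0.2, 2.6]
grip_width: 0.0092
t 19.33 pos [ 0.5524 -0.2211  0.0412] F [-2.7  0.2  2.6] w 0.0092
turn deg (tool) [ 0.01 -0.41 -0.02]
shift now-axes [1.1 0.1 0.2] target-axes [1.1 0.1 0.1]
grasp pt [ 0.54920244 -0.22040992  0.0598949 ]
10 [  4.1 -15.3   0. ]
20 [ 10.7 -29.5   0.1]
30 [ 19.7 -42.3   0.2]
40 [ 30.8 -53.4   0.3]
50 [ 43.6 -62.4   0.4]
60 [ 57.9 -69.1   0.5]
70 [ 73.  -73.1   0.6]
80 [ 88.7 -74.5   0.8]
90 [104.3 -73.1   0.9]
100 [119.5 -69.1   1.1]
```

```bash
python3 -m jog '0 0 0 1.7 -7.7 0 0;0 0 0 2.4 -7.6 0 0;0 0 0 3 -7.2 0 0;0 0 0 3.6 -7 0 0;0 0 0 4.2 -6.6 0 0'
python3 -m jog '0 0 0 0 0 0 0;0 0 0 0 0 0 0;0 0 0 0 0 0 0;0 0 0 0 0 0 0;0 0 0 0 0 0 0'
python3 -c "
from h import *
P,Q,o=cur(); print(P, (P-.019*Q.as_matrix()[:,1]).round(4),o['contact_force'].round(1),o['grip_width'])
f=imaging.grab_frame('scene');crop(f,'pics/i1.png',190,165,130,110,6)"
```

```text
clock: 19.75
tcp_pos: [0.5606, -0.2228, 0.0801]
orientation: [-1.577, 0.034, -0.306]
contact_force: [-2.6, 1.2, -0.4]
grip_width: 0.0092
clock: 20.17
tcp_pos: [0.5613, -0.2232, 0.0793]
orientation: [-1.577, 0.033, -0.308]
contact_force: [1.1, 0.7, -0.7]
grip_width: 0.009
[ 0.56129488 -0.22316494  0.07926364] [ 0.5581 -0.2225  0.098 ] [ 1.1  0.7 -0.7] 0.009011626463124138
```

View pics/i1.png

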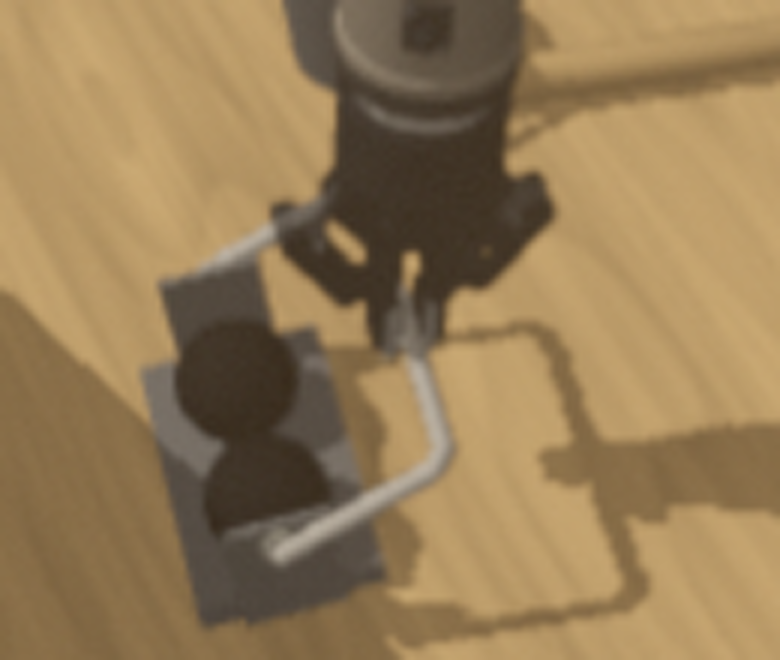

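```bash
python3 -m jog '0 0 0 4.8 -6.2 0 0;0 0 0 5.3 -5.8 0 0;0 0 0 5.8 -5.3 0 0;0 0 0 6.2 -4.8 0 0;0 0 0 6.6 -4.2 0 0'
python3 -m jog '0 0 0 7 -3.6 0 0;0 0 0 7.2 -3 0 0;0 0 0 7.5 -2.4 0 0;0 0 0 0 0 0 0;0 0 0 0 0 0 0'
python3 -c "
from h import *
P,Q,o=cur(); print(P, (P-.019*Q.as_matrix()[:,1]).round(4),o['contact_force'].round(1),o['grip_width'])
f=imaging.grab_frame('scene');crop(f,'pics/j1.png',190,165,130,110,6)"
```

```text
clock: 20.63
tcp_pos: [0.584, -0.2283, 0.1109]
orientation: [-1.578, 0.034, -0.307]
contact_force: [-2.1, 1.4, -0.6]
grip_width: 0.009
clock: 21.05
tcp_pos: [0.6045, -0.2328, 0.124]
orientation: [-1.578, 0.032, -0.309]
contact_force: [-4.6, 1.9, 7.0]
grip_width: 0.0089
[ 0.60445734 -0.23275002  0.12402961] [ 0.6012 -0.232   0.1427] [-4.6  1.9  7. ] 0.008948619369284677
```

View pics/j1.png

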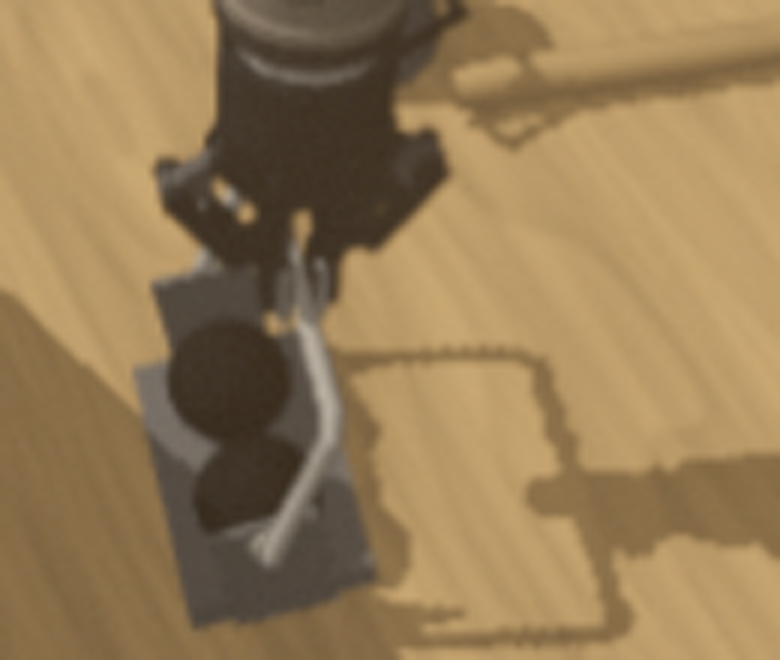

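```bash
python3 -m jog '0 0 0 8.7 -3.5 0 0;0 0 0 9 -2.2 0 0;0 0 0 9 -0.8 0 0;0 0 0 9 0 0 0;0 0 0 9 1 0 0'
python3 -m jog '0 0 0 0 0 0 0;0 0 0 0 0 0 0;0 0 0 0 0 0 0;0 0 0 0 0 0 0;0 0 0 0 0 0 0'
python3 -c "
from h import *
P,Q,o=cur(); print(P, (P-.019*Q.as_matrix()[:,1]).round(4),o['contact_force'].round(1),o['grip_width'])
f=imaging.grab_frame('scene');crop(f,'pics/k1.png',190,165,130,110,6)
f=imaging.grab_frame('top');crop(f,'pics/k2.png',370,160,110,90,7)"
```

```text
clock: 21.52
tcp_pos: [0.647, -0.2422, 0.1368]
orientation: [-1.578, 0.032, -0.309]
contact_force: [-2.1, 0.8, 1.4]
grip_width: 0.0092
clock: 21.93
tcp_pos: [0.646, -0.2419, 0.1369]
orientation: [-1.578, 0.032, -0.309]
contact_force: [-0.2, -0.2, 5.1]
grip_width: 0.009
[ 0.64599754 -0.24193219  0.1368558 ] [ 0.6427 -0.2412  0.1556] [-0.2 -0.2  5.1] 0.008994922365052832
```

View pics/k1.png

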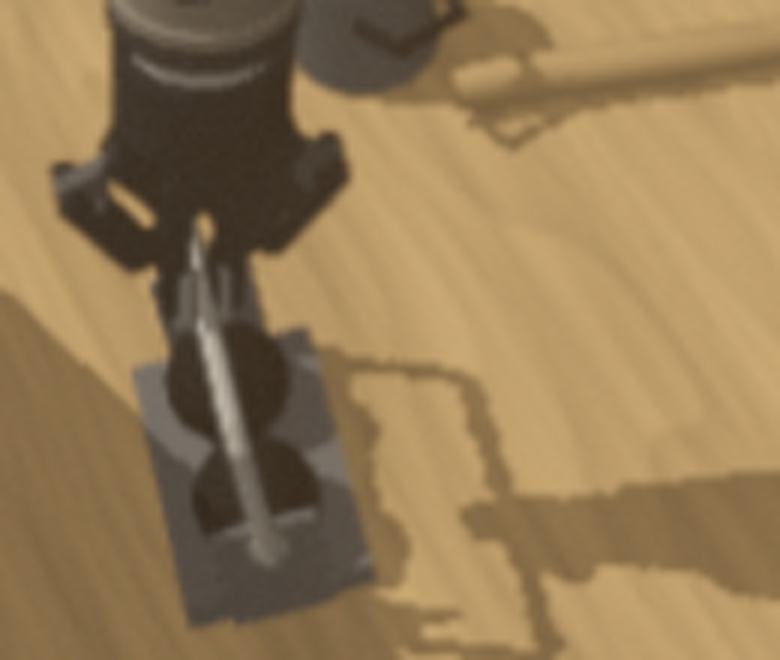

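View pics/k2.png

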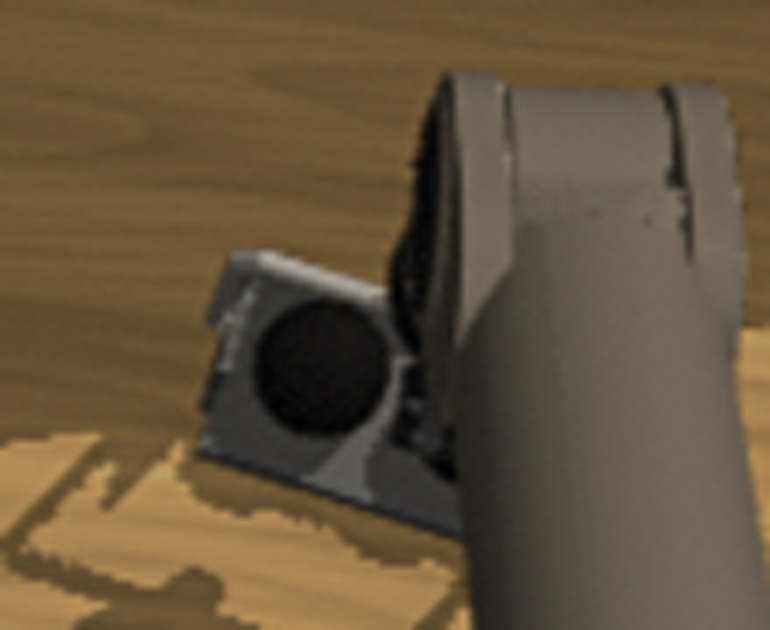

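Run:
```python
from h import *
S=imaging.grab_frame("scene");T=imaging.grab_frame("top")
g=lambda u0,v0,s,L:[(u0+(x+.5)/s-.5,v0+(y+.5)/s-.5) for x,y in L]
s=g(190,165,6,[(238,448),(265,548)]);t=g(370,160,7,[(254,260),(222,310)])
print(tri(S,s[0],T,t[0]), onplane(S,s[1:],.06))
# base S corners
print(onplane(S,g(190,165,6,[(135,370),(308,329),(373,578),(193,625)]),.016).round(4).tolist())
print(onplane(S,g(190,165,6,[(135,370),(308,329),(373,578),(193,625)]),.016).mean(0), "earlier S mean .6376,-.2328")
```

```text
(array([ 0.66339762, -0.16148237,  0.13847304]), np.float64(0.000550913083679694)) [[ 0.66342486 -0.16214092  0.06      ]]
[[0.6709, -0.3224, 0.016], [0.5862, -0.3025, 0.016], [0.6202, -0.1519, 0.016], [0.7041, -0.1702, 0.016]]
[ 0.6453717  -0.23674305  0.016     ] earlier S mean .6376,-.2328
```

The bail is upright: its corner triangulates to (0.663,-0.161), straight above the pivot end at (0.663,-0.162). Both balls are seated and the carrier slid about 8 mm. I'll release, back off, tilt and regrip.

```bash
python3 -m jog '0 0 0 0 0 0 0.3;0 0 0 0 0 0 0.3;0 0 0 0 0 0 0.3;0 0 0 0 0 0 0.3;0 0 0 0 0 0 0.3'
python3 -m jog '0 0 0 0 -10 0 0.3;0 0 0 0 -20 0 0.4;0 0 0 0 -25 0 0.4;0 0 0 0 0 0 0.4;0 0 0 0 0 0 0.4'
python3 -m jog '0 0 -6 0 0 0 0.4;0 0 -6 0 0 0 0.4;0 0 -6 0 0 0 0.4;0 0 -6 0 0 0 0.4;0 0 0 0 0 0 0.4'
python3 -m jog '0 0 0 0 0 0 0.4;0 0 0 0 0 0 0.4;0 0 0 0 0 0 0.4;0 0 0 0 0 0 0.4;0 0 0 0 0 0 0.4'
python3 -c "
from h import *
to(bar([.6435,-.241,.15],-12,35,.06),-12,35);print(cur()[2]['joints'].round(2))
f=imaging.grab_frame('scene');crop(f,'pics/l1.png',190,145,130,120,6)
f=imaging.grab_frame('top');crop(f,'pics/l2.png',370,160,110,90,7)"
```

```text
clock: 22.55
tcp_pos: [0.645, -0.2417, 0.1355]
orientation: [-1.577, 0.034, -0.306]
contact_force: [0.3, 0.3, 0.6]
grip_width: 0.0253
clock: 22.97
tcp_pos: [0.637, -0.2399, 0.1926]
orientation: [-1.578, 0.03, -0.31]
contact_force: [-0.2, -0.8, -1.5]
grip_width: 0.0344
clock: 23.38
tcp_pos: [0.6298, -0.2388, 0.1856]
orientation: [-1.577, -0.296, -0.629]
contact_force: [-1.8, -1.2, -1.1]
grip_width: 0.0341
clock: 23.8
tcp_pos: [0.6372, -0.2399, 0.1907]
orientation: [-1.577, -0.301, -0.634]
contact_force: [0.4, 0.1, -0.6]
grip_width: 0.0344
t 23.8 pos [ 0.6372 -0.2399  0.1907] F [ 0.4  0.1 -0.6] w 0.0344
turn deg (tool) [ 0.17 -0.39 -0.97]
shift now-axes [-18.2  -3.7   0.1] target-axes [-18.1  -4.    0.3]
[ 0.67  0.35 -0.45  2.03  0.53  0.22 -0.42]
```

View pics/l1.png

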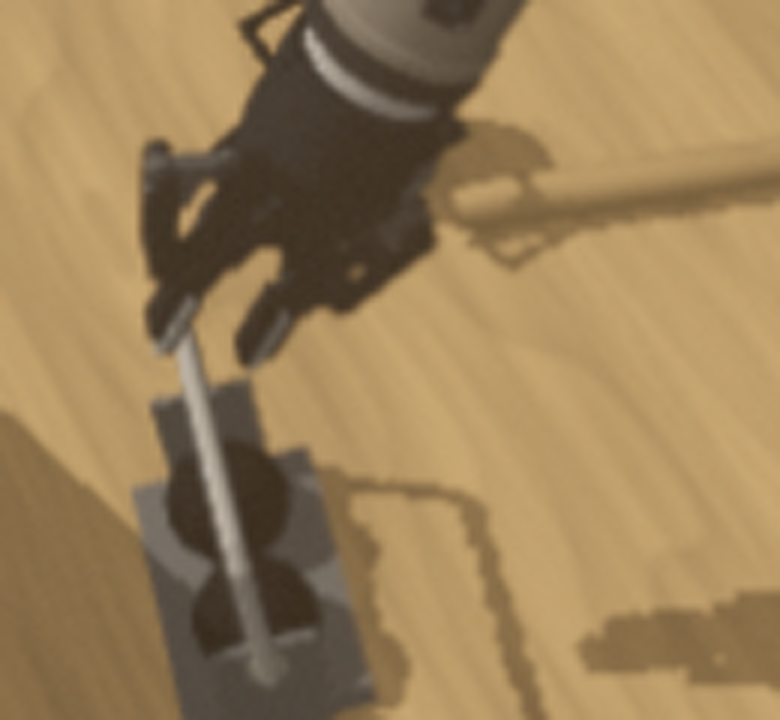

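View pics/l2.png

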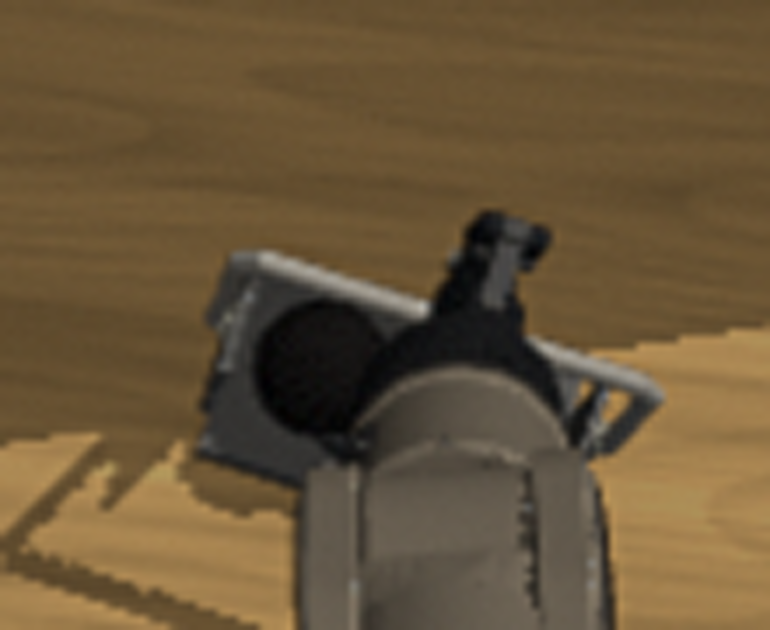

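The bail stands up by itself and both balls are seated. The top view shows the bar from crop (250,258) to (655,388), which I'll measure.

Run:
```python
from h import *
T=imaging.grab_frame("top");S=imaging.grab_frame("scene")
g=lambda u0,v0,s,L:[(u0+(x+.5)/s-.5,v0+(y+.5)/s-.5) for x,y in L]
p=onplane(T,g(370,160,7,[(248,258),(655,390)]),.15);d=p[0]-p[1];print(p,p.mean(0),np.degrees(np.arctan2(-d[0],d[1])),np.linalg.norm(d))
# S: bar line points
q=onplane(S,g(190,145,6,[(190,365),(236,565)]),.15);print(q)
for a in q: print("S pt off T line mm", 1000*np.cross(d[:2]/np.linalg.norm(d[:2]),(a-p[1])[:2]))
```

```text
[[ 0.66062641 -0.15788639  0.15      ]
 [ 0.62382275 -0.3255271   0.15      ]] [ 0.64222458 -0.24170674  0.15      ] -12.382218227722179 0.17163308384242779
[[ 0.63893841 -0.26788682  0.15      ]
 [ 0.66498625 -0.15454029  0.15      ]]
S pt off T line mm -2.404122715936813
S pt off T line mm -3.5409121463332514<stdin>:7: DeprecationWarning: Arrays of 2-dimensional vectors are deprecated. Use arrays of 3-dimensional vectors instead. (deprecated in NumPy 2.0)
```

```bash
python3 -m jog '0 -0.4 -1 -9 -2 0 0.4;0 0 0 -9 -2 0 0.4;0 0 0 0 0 0 0.4;0 0 0 0 0 0 0.4;0 0 0 0 0 0 0.4'
python3 -c "
from h import *
to(bar([.6437,-.242,.15],-12.4,35,0),-12.4,35)"
```

```text
clock: 24.42
tcp_pos: [0.6199, -0.2364, 0.1837]
orientation: [-1.578, -0.32, -0.642]
contact_force: [0.9, 0.3, 0.0]
grip_width: 0.034
t 24.42 pos [ 0.6199 -0.2364  0.1837] F [0.9 0.3 0. ] w 0.034
turn deg (tool) [-0.05  0.33  0.05]
shift now-axes [ 0.6 60.7 -0.4] target-axes [ 0.7 60.7 -0.4]
```

```bash
python3 -m jog '0 0 0 0.6 20 0 0.4;0 0 0 0 20 0 0.4;0 0 0 0 15 0 0.4;0 0 0 0 4 0 0.4;0 0 0 0 0 0 0.4'
python3 -m jog '0 0 0 0 0 0 0.35;0 0 0 0 0 0 0.3;0 0 0 0 0 0 0.3;0 0 0 0 0 0 0.3;0 0 0 0 0 0 0.3'
python3 -c "
from h import *
to(bar([.6437,-.242,.15],-12.4,35,0),-12.4,35)
f=imaging.grab_frame('scene');crop(f,'pics/m1.png',190,145,130,120,6)"
```

```text
clock: 24.83
tcp_pos: [0.6512, -0.2431, 0.1373]
orientation: [-1.578, -0.319, -0.64]
contact_force: [0.8, -1.1, 0.7]
grip_width: 0.034
clock: 25.25
tcp_pos: [0.6505, -0.2432, 0.1389]
orientation: [-1.579, -0.32, -0.642]
contact_force: [1.3, 0.0, 0.3]
grip_width: 0.0254
t 25.25 pos [ 0.6505 -0.2432  0.1389] F [1.3 0.  0.3] w 0.0254
turn deg (tool) [-0.01  0.36  0.01]
shift now-axes [ 0.8  5.9 -0.3] target-axes [ 0.8  5.9 -0.3]
```

View pics/m1.png

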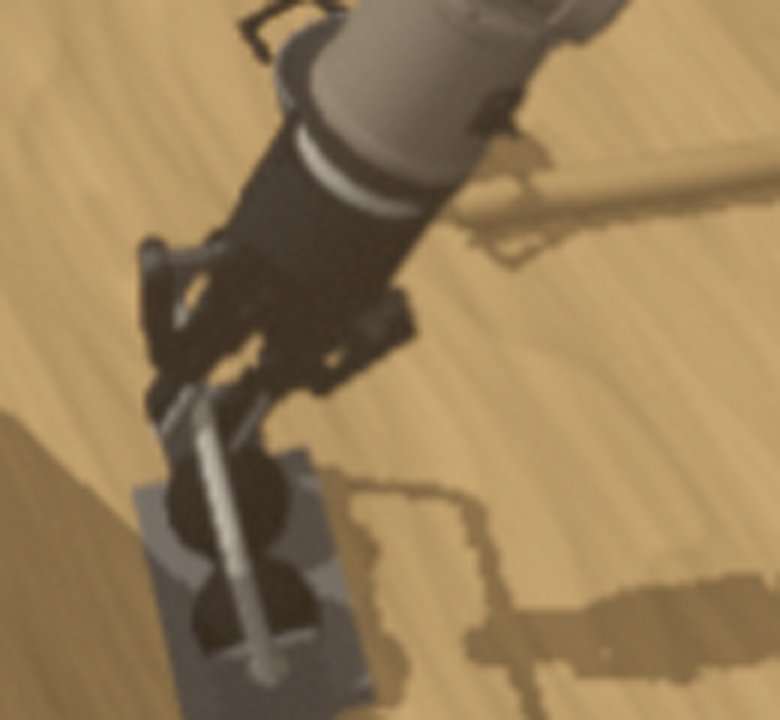

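```bash
python3 -m jog '0 0 0 0.5 5.5 0 0.3;0 0 0 0 0 0 0.3;0 0 0 0 0 0 0.2;0 0 0 0 0 0 0.15;0 0 0 0 0 0 0.1' 30
python3 -m jog '0 0 0 0 0 0 0.05;0 0 0 0 0 0 0;0 0 0 0 0 0 0;0 0 0 0 0 0 0;0 0 0 0 0 0 0' 60
python3 -c "
from h import *
to(bar([.6437,-.242,.15],-12.4,35,0),-12.4,35)
f=imaging.grab_frame('scene');crop(f,'pics/n1.png',190,145,130,120,6)"
```

```text
clock: 25.72
tcp_pos: [0.6539, -0.2438, 0.1343]
orientation: [-1.579, -0.32, -0.641]
contact_force: [0.4, -0.2, 0.7]
grip_width: 0.009
clock: 26.13
tcp_pos: [0.654, -0.2438, 0.1343]
orientation: [-1.579, -0.32, -0.641]
contact_force: [-1.0, 0.2, 2.8]
grip_width: 0.0081
t 26.13 pos [ 0.654  -0.2438  0.1343] F [-1.   0.2  2.8] w 0.0081
turn deg (tool) [-0.03  0.36 -0.01]
shift now-axes [ 0.4  0.1 -0.4] target-axes [ 0.4  0.1 -0.4]
```

View pics/n1.png

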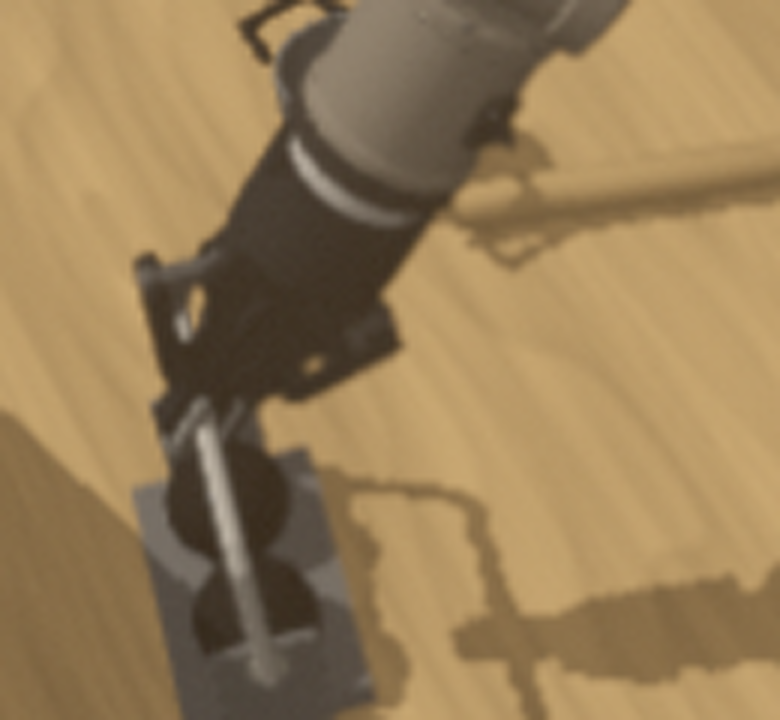

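```bash
python3 -m jog '0 0 0 1.5 -2 0 0;0 0 0 3 -4 0 0;0 0 0 4 -6 0 0;0 0 0 4 -6 0 0;0 0 0 4 -6 0 0'
python3 -c "
from h import *
to([.6,-.2,.25],-12.4,35)
f=imaging.grab_frame('scene');crop(f,'pics/p1.png',190,145,130,120,6)"
```

```text
clock: 26.6
tcp_pos: [0.652, -0.2435, 0.1616]
orientation: [-1.579, -0.316, -0.638]
contact_force: [0.5, -0.1, -5.7]
grip_width: 0.0077
t 26.6 pos [ 0.652  -0.2435  0.1616] F [ 0.5 -0.1 -5.7] w 0.0077
turn deg (tool) [-0.01  0.34 -0.27]
shift now-axes [   1.2 -106.9   31.4] target-axes [   1.5 -106.9   31.4]
```

View pics/p1.png

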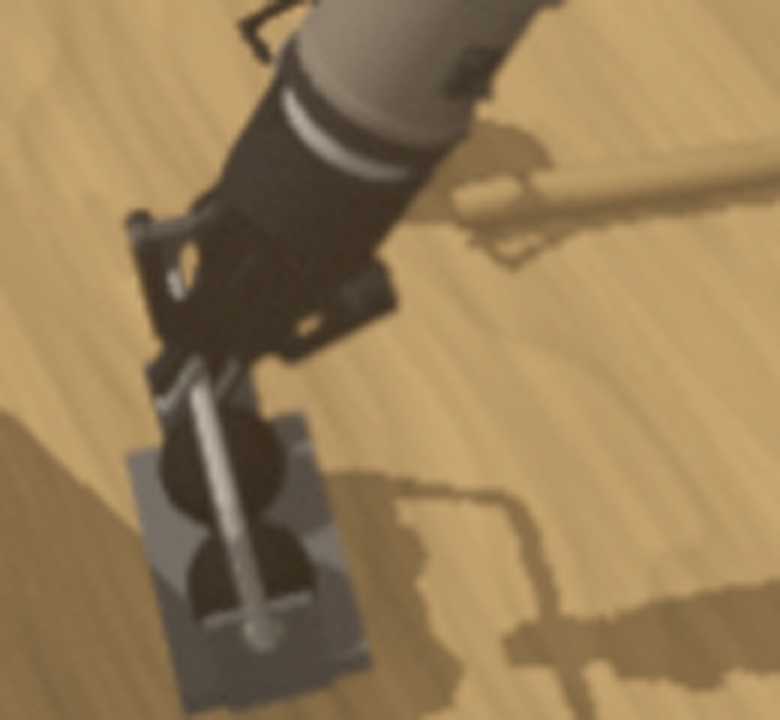

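It lifted level and clear: the force is -5.7 N, about the loaded weight, and both balls are in. Raising further.

```bash
python3 -m jog '0 0 0 9 -13 0 0;0 0 0 9 -13 0 0;0 0 0 9 -13 0 0;0 0 0 9 -13 0 0;0 0 0 9 -13 0 0'
python3 -c "
from h import *
to(bar([.563,.226,.25],4.2,35),-12.4,35);to(bar([.563,.226,.25],4.2,35),4.2,35);print(cur()[2]['joints'].round(2))"
```

```text
clock: 27.07
tcp_pos: [0.6517, -0.2434, 0.241]
orientation: [-1.579, -0.316, -0.638]
contact_force: [0.3, 0.5, -5.6]
grip_width: 0.008
t 27.07 pos [ 0.6517 -0.2434  0.241 ] F [ 0.3  0.5 -5.6] w 0.008
turn deg (tool) [-0.02  0.33 -0.26]
shift now-axes [-146.6  -95.3  443.4] target-axes [-148.8  -96.2  442.5]
t 27.07 pos [ 0.6517 -0.2434  0.241 ] F [ 0.3  0.5 -5.6] w 0.008
turn deg (tool) [  9.47 -13.29  -0.28]
shift now-axes [-146.6  -95.3  443.4] target-axes [-39.2 -19.4 474.6]
[ 1.03  0.4  -0.91  1.95  0.78  0.42 -0.6 ]
```

```bash
python3 -m jog '1.9 -2.7 0 -5 -3.5 15 0;1.9 -2.7 0 -8 -5.5 23 0;1.9 -2.7 0 -8 -5.5 23 0;1.9 -2.7 0 -8 -5.5 23 0;1.9 -2.7 0 -8 -5.5 23 0'
python3 -c "
from h import *
P,Q,o=cur();print((P-.019*Q.as_matrix()[:,1]).round(4));to(bar([.563,.226,.25],4.2,35),4.2,35);print(cur()[2]['joints'].round(2))"
```

```text
clock: 27.48
tcp_pos: [0.6162, -0.1322, 0.2401]
orientation: [-1.495, -0.534, -0.412]
contact_force: [-0.3, 0.4, -5.3]
grip_width: 0.0078
[ 0.6054 -0.133   0.2557]
t 27.48 pos [ 0.6162 -0.1322  0.2401] F [-0.3  0.4 -5.3] w 0.0078
turn deg (tool) [-0.11  0.37 -0.26]
shift now-axes [-13.9  -3.7 361.3] target-axes [-16.3  -4.5 361.1]
[ 1.18  0.4  -1.17  2.06  0.68  0.38 -0.34]
```

```bash
python3 -m jog '0 0 0 -7 -5 25 0;0 0 0 -7 -5 25 0;0 0 0 -5 -3 25 0;0 0 0 -3 -2 25 0;0 0 0 0 0 25 0'
python3 -c "
from h import *
P,Q,o=cur();print((P-.019*Q.as_matrix()[:,1]).round(4));to(bar([.563,.226,.25],4.2,35),4.2,35);print(cur()[2]['joints'].round(2))"
```

```text
clock: 27.9
tcp_pos: [0.5793, -0.0106, 0.2393]
orientation: [-1.498, -0.531, -0.415]
contact_force: [0.7, 0.8, -5.4]
grip_width: 0.008
[ 0.5685 -0.0114  0.2549]
t 27.9 pos [ 0.5793 -0.0106  0.2393] F [ 0.7  0.8 -5.4] w 0.008
turn deg (tool) [ 0.08  0.21 -0.3 ]
shift now-axes [  8.   10.5 237.2] target-axes [  7.1  10.9 237.2]
[ 0.92  0.21 -1.09  2.18  0.72  0.32 -0.66]
```

```bash
python3 -m jog '0 0 0 0 0 25 0;0 0 0 0 0 25 0;0 0 0 0 0 25 0;0 0 0 0 0 25 0;0 0 0 0 0 25 0'
python3 -c "
from h import *
P,Q,o=cur();print((P-.019*Q.as_matrix()[:,1]).round(4));to(bar([.563,.226,.25],4.2,35),4.2,35);print(cur()[2]['joints'].round(2))"
```

```text
clock: 28.32
tcp_pos: [0.5709, 0.1146, 0.2397]
orientation: [-1.497, -0.533, -0.416]
contact_force: [-0.5, 0.3, -5.3]
grip_width: 0.0082
[0.5601 0.1138 0.2553]
t 28.32 pos [0.5709 0.1146 0.2397] F [-0.5  0.3 -5.3] w 0.0082
turn deg (tool) [ 0.05  0.27 -0.17]
shift now-axes [  6.7  10.6 111.6] target-axes [  6.1  10.7 111.7]
[ 0.5   0.19 -0.98  2.18  0.97  0.44 -1.16]
```

```bash
python3 -m jog '0 0 0 0 0 25 0;0 0 0 0 0 25 0;0 0 0 0 0 25 0;0 0 0 0 0 23 0;0 0 0 0 0 13 0'
python3 -m jog '0 0 0 0 0 0 0;0 0 0 0 0 0 0;0 0 0 0 0 0 0;0 0 0 0 0 0 0;0 0 0 0 0 0 0'
python3 -c "
from h import *
P,Q,o=cur();print((P-.019*Q.as_matrix()[:,1]).round(4));to(bar([.563,.226,.25],4.2,35),4.2,35);print(cur()[2]['joints'].round(2))
f=imaging.grab_frame('scene');crop(f,'pics/q1.png',200,230,160,140,5)
f=imaging.grab_frame('top');crop(f,'pics/q2.png',190,100,140,110,5)"
```

```text
clock: 28.73
tcp_pos: [0.5621, 0.228, 0.2397]
orientation: [-1.493, -0.535, -0.413]
contact_force: [-0.1, 1.0, -5.0]
grip_width: 0.0075
clock: 29.15
tcp_pos: [0.5638, 0.223, 0.2402]
orientation: [-1.497, -0.533, -0.418]
contact_force: [0.1, -0.8, -5.1]
grip_width: 0.0078
[0.553  0.2223 0.2557]
t 29.15 pos [0.5638 0.223  0.2402] F [ 0.1 -0.8 -5.1] w 0.0078
turn deg (tool) [ 0.09  0.18 -0.11]
shift now-axes [ 5.2 10.6  3. ] target-axes [ 5.2 10.6  3. ]
[ 0.23  0.27 -0.99  2.11  1.1   0.64 -1.45]
```

View pics/q1.png

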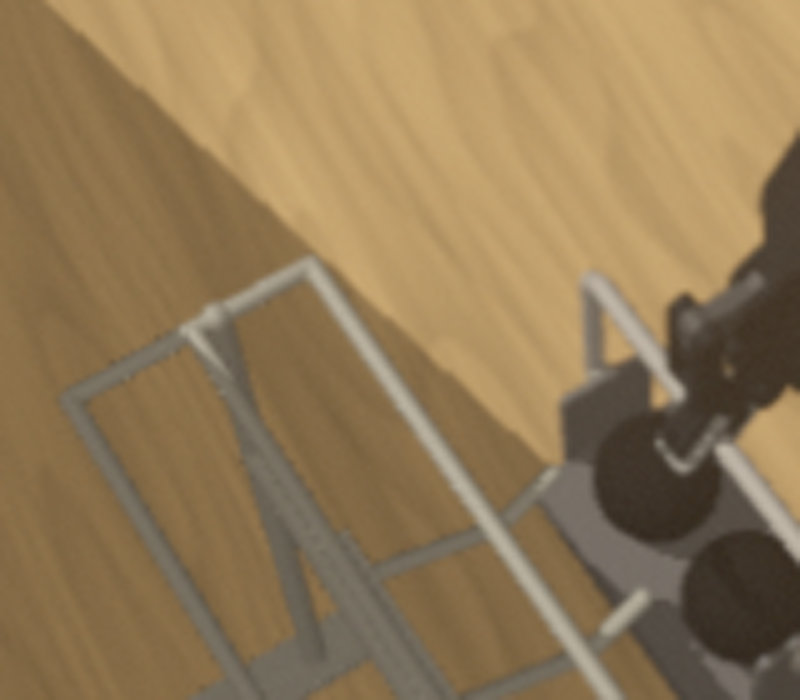

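View pics/q2.png

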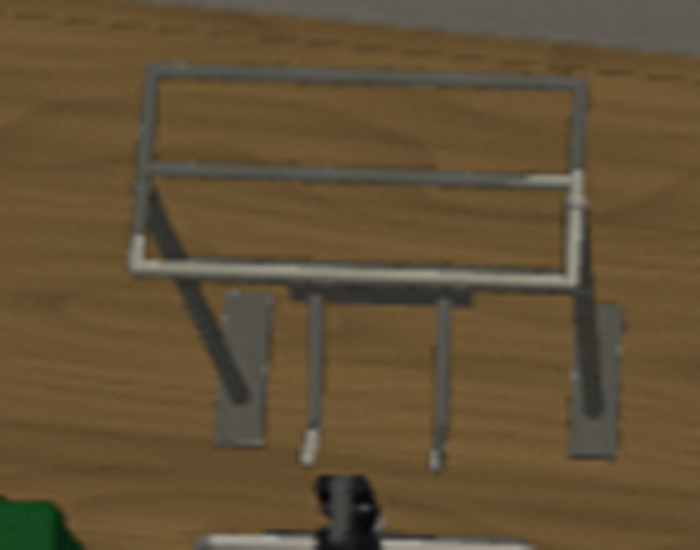

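Run:
```python
from h import *
T=imaging.grab_frame("top");S=imaging.grab_frame("scene")
crop(T,"pics/r1.png",210,180,110,80,7);crop(S,"pics/r2.png",290,250,130,120,6)
```

```text
(no output)
```

View pics/r1.png

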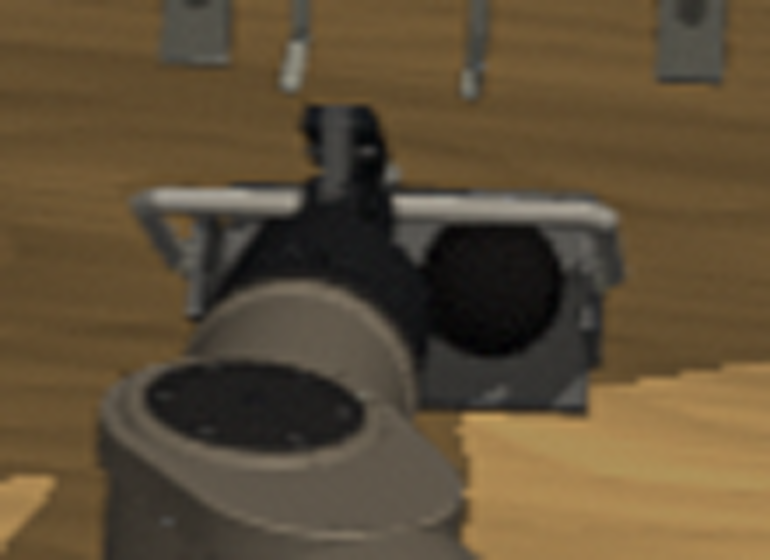

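View pics/r2.png

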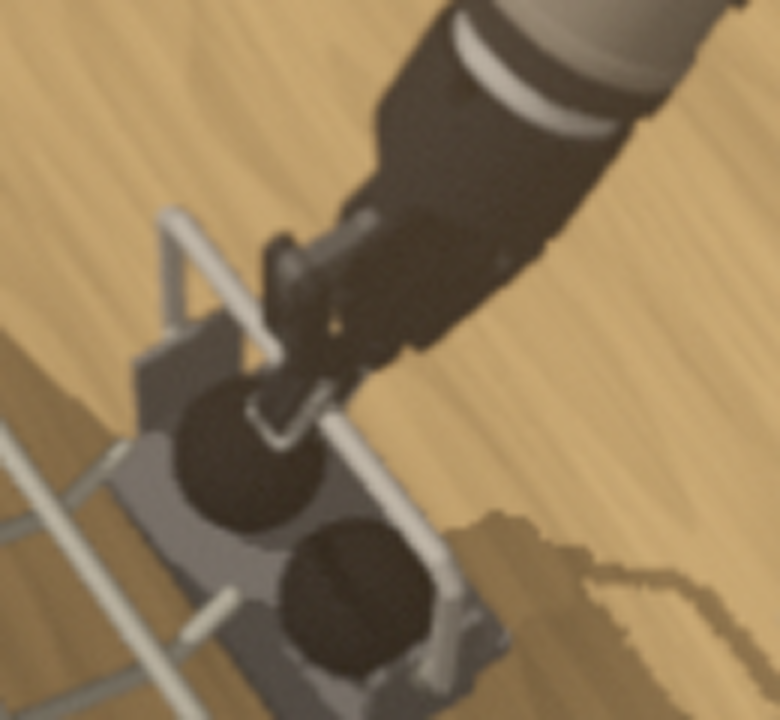

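Run:
```python
from h import *
T=imaging.grab_frame("top");S=imaging.grab_frame("scene")
g=lambda u0,v0,s,L:[(u0+(x+.5)/s-.5,v0+(y+.5)/s-.5) for x,y in L]
t=g(210,180,7,[(143,198),(612,212),(291,88),(470,96)]);s=g(290,250,6,[(450,585),(170,215),(235,592),(122,448)])
R_=[tri(T,a,S,b) for a,b in zip(t,s)]
for x in R_: print(x[0].round(4),round(x[1],4))
l,rr=R_[0][0],R_[1][0]; print("mid",((l+rr)/2).round(4),"len",np.linalg.norm(l-rr),"yaw",np.degrees(np.arctan2(-(l-rr)[0],(l-rr)[1])),"roll",np.degrees(np.arcsin((l-rr)[2]/.174)))
l,rr=R_[2][0],R_[3][0]; print("tips mid",((l+rr)/2).round(4),"yaw",np.degrees(np.arctan2(-(l-rr)[0],(l-rr)[1])))
P,Q,o=cur();print("grasp",(P-.019*Q.as_matrix()[:,1]).round(4))
```

```text
[0.5485 0.3091 0.2498] 0.0022
[0.561  0.1337 0.2495] 0.0016
[0.6061 0.264  0.2208] 0.0029
[0.6122 0.1947 0.2171] 0.0045
mid [0.5547 0.2214 0.2496] len 0.1758532190516504 yaw 4.080597099565343 roll 0.08911660706203423
tips mid [0.6091 0.2293 0.2189] yaw 5.017651565452985
grasp [0.5529 0.2236 0.2562]
```

The bar is level, yaw 4.1°, with its middle at (0.5547, 0.2214, 0.2496). The prong tips are at x≈0.609, z≈0.22. It needs to go 83 mm forward, +4 mm sideways, then down.

```bash
python3 -m jog '0 0 0 5 3.5 1 0;0 0 0 10 7 1 0;0 0 0 10 7 1 0;0 0 0 10 7 1 0;0 0 0 10 7 0 0'
python3 -m jog '0 0 0 10 7 0 0;0 0 0 8 5.6 0 0;0 0 0 5 3.5 0 0;0 0 0 0 0 0 0;0 0 0 0 0 0 0'
python3 -c "
from h import *
P,Q,o=cur();print('grasp',(P-.019*Q.as_matrix()[:,1]).round(4),o['contact_force'].round(1));to(P,4.2,35);print(o['joints'].round(2))
T=imaging.grab_frame('top');S=imaging.grab_frame('scene')
crop(T,'pics/s1.png',210,160,110,80,7);crop(S,'pics/s2.png',230,250,150,120,5)"
```

```text
clock: 29.87
tcp_pos: [0.62, 0.2331, 0.2404]
orientation: [-1.495, -0.534, -0.417]
contact_force: [0.2, 0.7, -5.1]
grip_width: 0.0083
clock: 30.28
tcp_pos: [0.6461, 0.2351, 0.2401]
orientation: [-1.496, -0.534, -0.417]
contact_force: [-0.3, -1.1, -4.9]
grip_width: 0.0079
grasp [0.6352 0.2343 0.2557] [-0.3 -1.1 -4.9]
t 30.28 pos [0.6461 0.2351 0.2401] F [-0.3 -1.1 -4.9] w 0.0079
turn deg (tool) [-0.03  0.23 -0.11]
shift now-axes [0. 0. 0.] target-axes [0. 0. 0.]
[ 0.19  0.41 -0.94  1.95  1.15  0.7  -1.38]
```

View pics/s1.png

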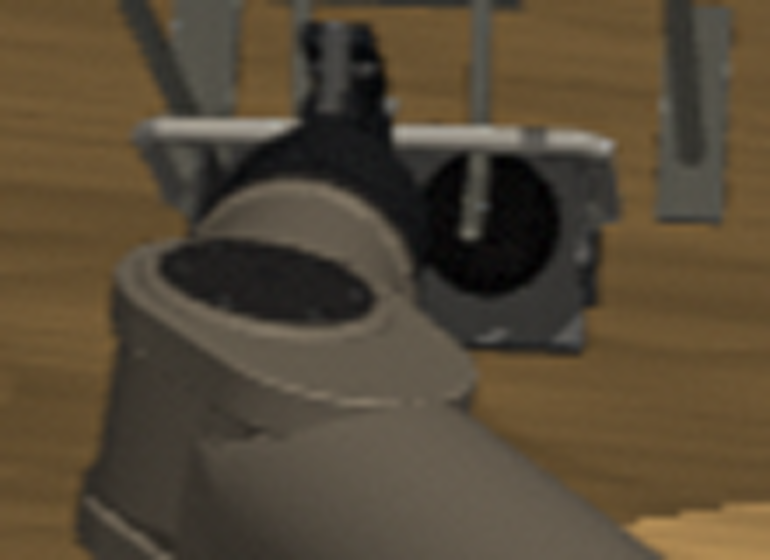

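View pics/s2.png

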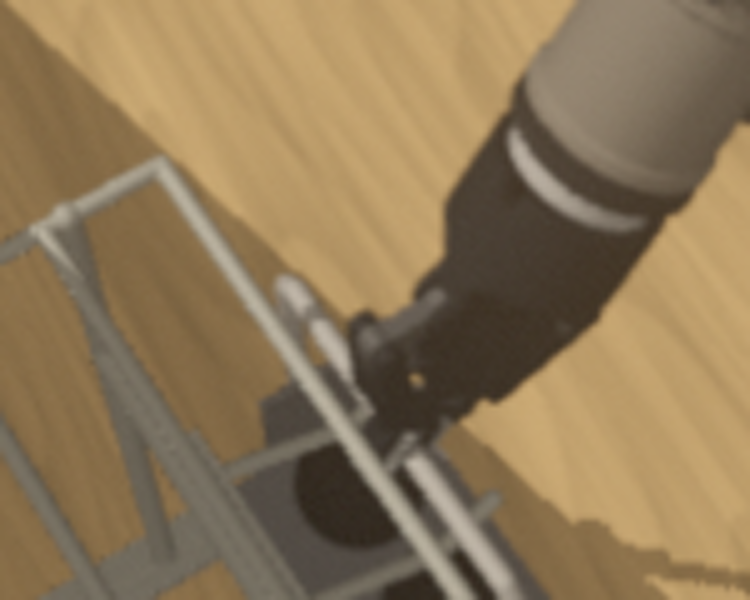

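The bar is behind both prong tips: in the top crop the right prong passes under it at (475,150), and in the scene crop the tip at (495,497) is on the robot side. Lowering.

```bash
python3 -m jog '0 0 0 -3.4 4.9 0 0;0 0 0 -3.4 4.9 0 0;0 0 0 -3.4 4.9 0 0;0 0 0 -3.4 4.9 0 0;0 0 0 -3.4 4.9 0 0'
python3 -m jog '0 0 0 -1.2 1.6 0 0;0 0 0 -1.2 1.6 0 0;0 0 0 0 0 0 0;0 0 0 0 0 0 0;0 0 0 0 0 0 0'
python3 -c "
from h import *
P,Q,o=cur();print('grasp',(P-.019*Q.as_matrix()[:,1]).round(4),o['contact_force'].round(1))"
```

```text
clock: 30.8
tcp_pos: [0.646, 0.2348, 0.2096]
orientation: [-1.496, -0.534, -0.416]
contact_force: [-0.4, 0.8, -5.5]
grip_width: 0.0076
clock: 31.22
tcp_pos: [0.6463, 0.2352, 0.207]
orientation: [-1.495, -0.535, -0.417]
contact_force: [0.1, 0.4, -5.4]
grip_width: 0.0078
grasp [0.6354 0.2343 0.2226] [ 0.1  0.4 -5.4]
```

```bash
python3 -m jog '0 0 0 -1.2 1.6 0 0;0 0 0 -1.2 1.6 0 0;0 0 0 0 0 0 0;0 0 0 0 0 0 0;0 0 0 0 0 0 0'
python3 -m jog '0 0 0 -1.2 1.6 0 0;0 0 0 0 0 0 0;0 0 0 0 0 0 0;0 0 0 0 0 0 0;0 0 0 0 0 0 0'
python3 -c "
from h import *
P,Q,o=cur();print('grasp',(P-.019*Q.as_matrix()[:,1]).round(4),o['contact_force'].round(1))
T=imaging.grab_frame('top');S=imaging.grab_frame('scene')
crop(T,'pics/u1.png',210,160,110,80,7);crop(S,'pics/u2.png',230,260,150,120,5)"
```

```text
clock: 31.63
tcp_pos: [0.646, 0.2349, 0.2026]
orientation: [-1.496, -0.535, -0.417]
contact_force: [0.3, 0.0, -3.9]
grip_width: 0.0081
clock: 32.05
tcp_pos: [0.6459, 0.235, 0.2007]
orientation: [-1.496, -0.535, -0.417]
contact_force: [0.7, 0.2, -5.0]
grip_width: 0.0079
grasp [0.6351 0.2342 0.2163] [ 0.7  0.2 -5. ]
```

View pics/u2.png

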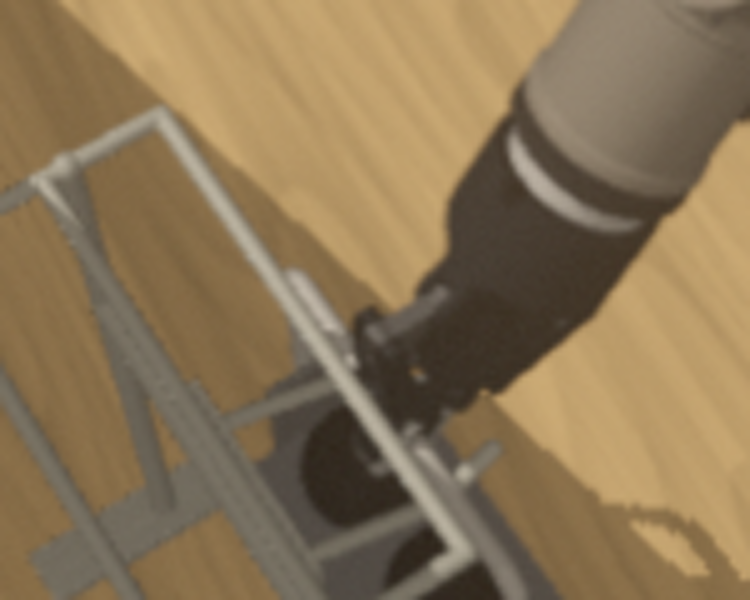

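View pics/u1.png

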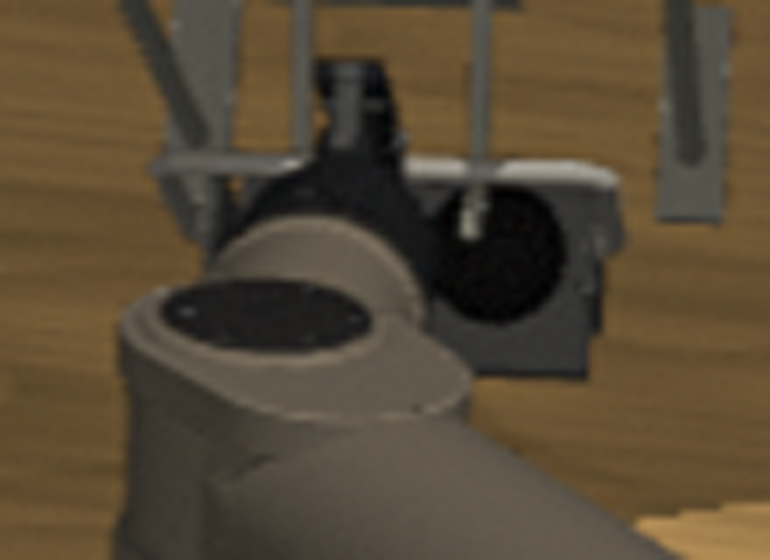

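```bash
python3 -m jog '0 0 0 -0.9 1.2 0 0;0 0 0 0 0 0 0;0 0 0 -0.9 1.2 0 0;0 0 0 0 0 0 0;0 0 0 0 0 0 0'
python3 -m jog '0 0 0 -0.9 1.2 0 0;0 0 0 0 0 0 0;0 0 0 0 0 0 0;0 0 0 0 0 0 0;0 0 0 0 0 0 0'
python3 -c "
from h import *
P,Q,o=cur();print('grasp',(P-.019*Q.as_matrix()[:,1]).round(4),o['contact_force'].round(1))"
```

```text
clock: 32.57
tcp_pos: [0.6458, 0.2349, 0.1976]
orientation: [-1.496, -0.535, -0.417]
contact_force: [-0.4, 0.7, -5.5]
grip_width: 0.0079
clock: 32.98
tcp_pos: [0.6463, 0.2351, 0.1967]
orientation: [-1.495, -0.535, -0.418]
contact_force: [2.5, 0.8, -3.0]
grip_width: 0.008
grasp [0.6354 0.2343 0.2122] [ 2.5  0.8 -3. ]
```

```bash
python3 -m jog '0 0 0 0 1.5 0 0;0 0 0 0 0 0 0;0 0 0 0 0 0 0;0 0 0 0 0 0 0;0 0 0 0 0 0 0'
python3 -c "
from h import *
P,Q,o=cur();print('grasp',(P-.019*Q.as_matrix()[:,1]).round(4),o['contact_force'].round(1))"
```

```text
clock: 33.4
tcp_pos: [0.6475, 0.2354, 0.1957]
orientation: [-1.495, -0.536, -0.418]
contact_force: [4.9, 1.8, -1.7]
grip_width: 0.0078
grasp [0.6366 0.2345 0.2113] [ 4.9  1.8 -1.7]
```

```bash
python3 -m jog '0 0 0 2.5 1.7 0 0;0 0 0 -0.6 1 0 0;0 0 0 0 0 0 0;0 0 0 0 0 0 0;0 0 0 0 0 0 0'
python3 -c "
from h import *
P,Q,o=cur();print('grasp',(P-.019*Q.as_matrix()[:,1]).round(4),o['contact_force'].round(1))
T=imaging.grab_frame('top');S=imaging.grab_frame('scene')
crop(T,'pics/v1.png',210,160,110,80,7);crop(S,'pics/v2.png',260,290,100,90,7)"
```

```text
clock: 33.82
tcp_pos: [0.6498, 0.2354, 0.1942]
orientation: [-1.496, -0.535, -0.417]
contact_force: [-1.2, -0.8, 4.6]
grip_width: 0.0079
grasp [0.6389 0.2346 0.2098] [-1.2 -0.8  4.6]
```

View pics/v2.png

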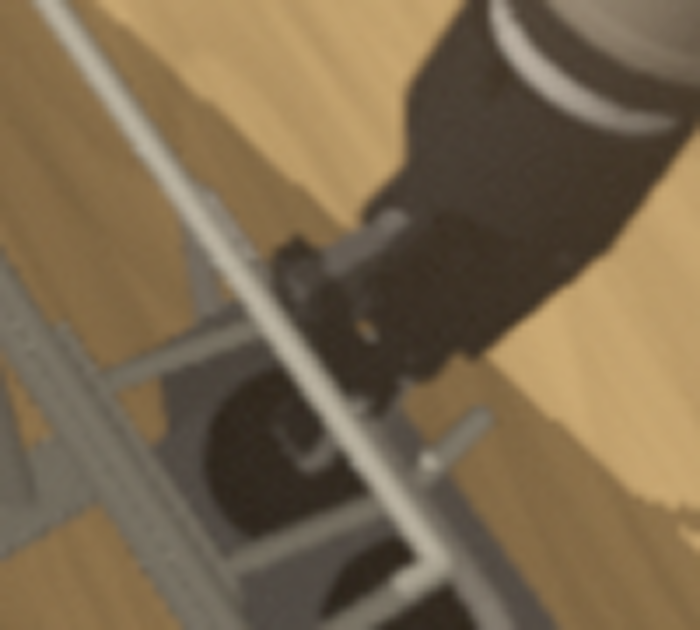

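View pics/v1.png

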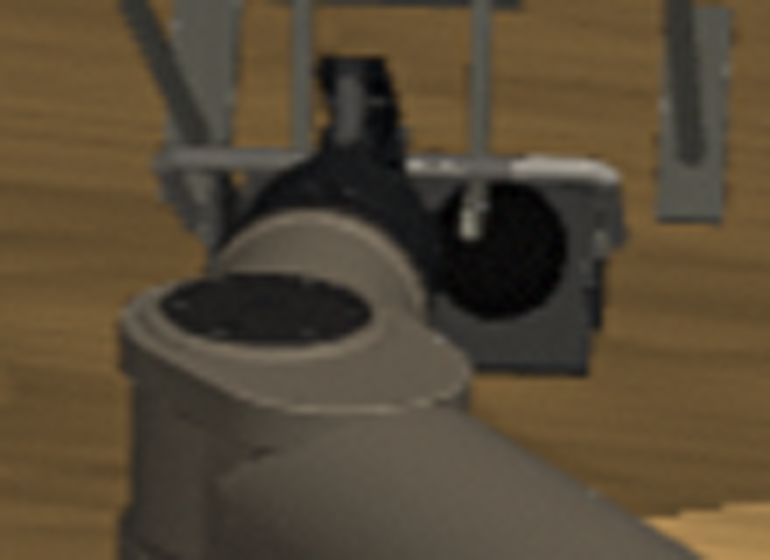

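The bar lies on both prongs behind their tips and the prongs carry the weight (Fz +4.6 N). The bar ends (157 and 618) are centred on the prongs (300 and 480). Releasing.

```bash
python3 -m jog '0 0 0 0 0 0 0.1;0 0 0 0 0 0 0.15;0 0 0 0 0 0 0.2;0 0 0 0 0 0 0.3;0 0 0 0 0 0 0.35' 
python3 -m jog '0 0 0 0 0 0 0.35;0 0 0 0 0 0 0.35;0 0 0 0 0 0 0.35;0 0 0 0 0 0 0.35;0 0 0 0 0 0 0.35' 
python3 -c "
from h import *
P,Q,o=cur();print('grasp',(P-.019*Q.as_matrix()[:,1]).round(4),o['contact_force'].round(1),o['grip_width'])
T=imaging.grab_frame('top');S=imaging.grab_frame('scene')
crop(T,'pics/w1.png',210,160,110,80,7);crop(S,'pics/w2.png',230,260,150,120,5)"
```

```text
clock: 34.33
tcp_pos: [0.6495, 0.2351, 0.1933]
orientation: [-1.496, -0.534, -0.416]
contact_force: [-0.3, -0.0, 0.3]
grip_width: 0.0296
clock: 34.75
tcp_pos: [0.6497, 0.2352, 0.1938]
orientation: [-1.496, -0.535, -0.417]
contact_force: [-0.1, -0.3, 1.2]
grip_width: 0.0297
grasp [0.6389 0.2344 0.2093] [-0.1 -0.3  1.2] 0.02966925448951835
```

View pics/w2.png

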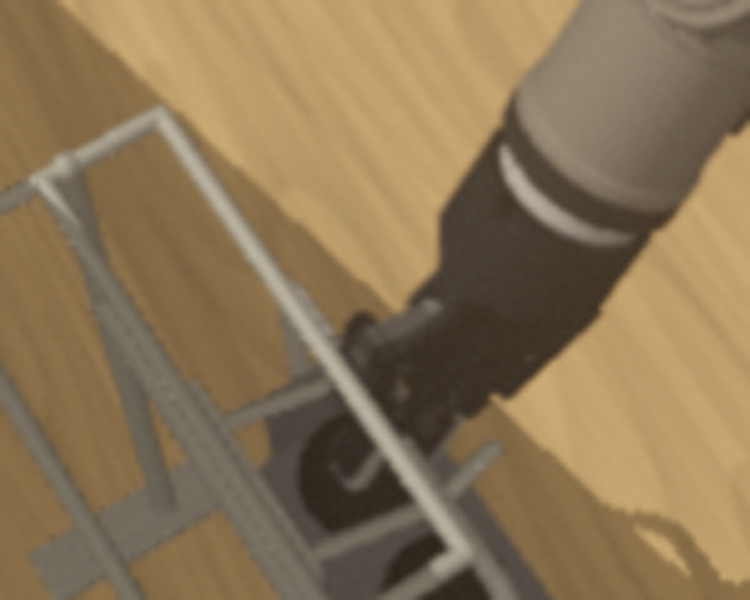

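View pics/w1.png

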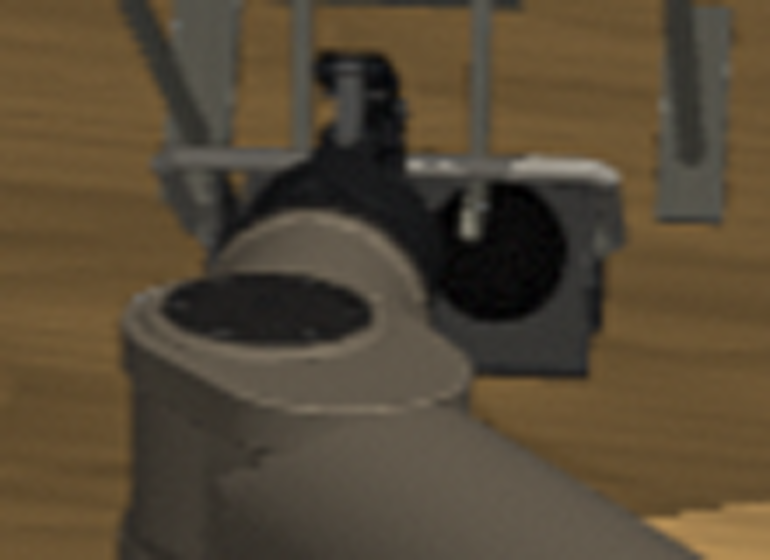

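It hangs free; the bar didn't move on release and the tool force is about 0. Backing off along the tool axis.

```bash
python3 -m jog '0 0 0 0 -6 0 0.35;0 0 0 0 -10 0 0.35;0 0 0 0 -15 0 0.35;0 0 0 0 -15 0 0.35;0 0 0 0 -15 0 0.35' 
python3 -c "
from h import *
P,Q,o=cur();print(P,o['contact_force'].round(1),o['joints'].round(2))"
python3 -m jog '0 0 0 -10 -20 0 0.35;0 0 0 -10 -20 0 0.35;0 0 0 -20 -20 0 0.35;0 0 0 -20 -20 0 0.35;0 0 0 -10 -10 0 0.35' 
python3 -m jog '0 0 0 0 0 0 0.35;0 0 0 0 0 0 0.35;0 0 0 0 0 0 0.35;0 0 0 0 0 0 0.35;0 0 0 0 0 0 0.35' 
python3 -c "
from h import *
P,Q,o=cur();print(P,o['contact_force'].round(1),o['joints'].round(2))
T=imaging.grab_frame('top');S=imaging.grab_frame('scene')
crop(T,'pics/x1.png',200,130,130,100,6);crop(S,'pics/x2.png',220,270,150,120,5);cv2.imwrite('pics/x3.png',S['color'][:,:,::-1])"
```

```text
clock: 35.27
tcp_pos: [0.6141, 0.2328, 0.2445]
orientation: [-1.496, -0.535, -0.416]
contact_force: [0.1, 0.5, -0.8]
grip_width: 0.0296
[0.61412619 0.23282599 0.24445165] [ 0.1  0.5 -0.8] [ 0.21  0.36 -0.96  2.01  1.12  0.68 -1.4 ]
clock: 35.68
tcp_pos: [0.5034, 0.2249, 0.2777]
orientation: [-1.497, -0.537, -0.416]
contact_force: [-0.8, -0.0, -0.7]
grip_width: 0.0297
clock: 36.1
tcp_pos: [0.5068, 0.2244, 0.2773]
orientation: [-1.495, -0.533, -0.417]
contact_force: [-0.4, -0.1, 0.1]
grip_width: 0.0299
[0.50684364 0.22435041 0.27726364] [-0.4 -0.1  0.1] [ 0.34  0.09 -1.09  2.16  0.85  0.6  -1.3 ]
```

View pics/x1.png

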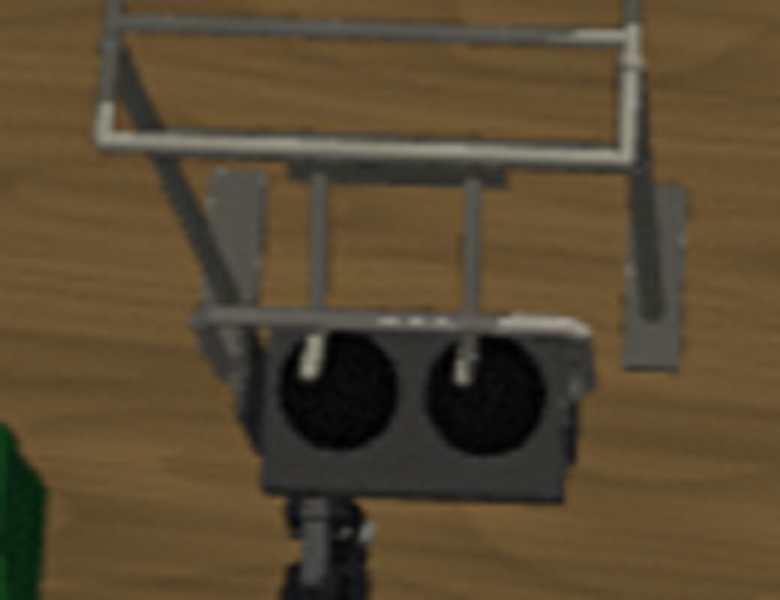

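View pics/x2.png

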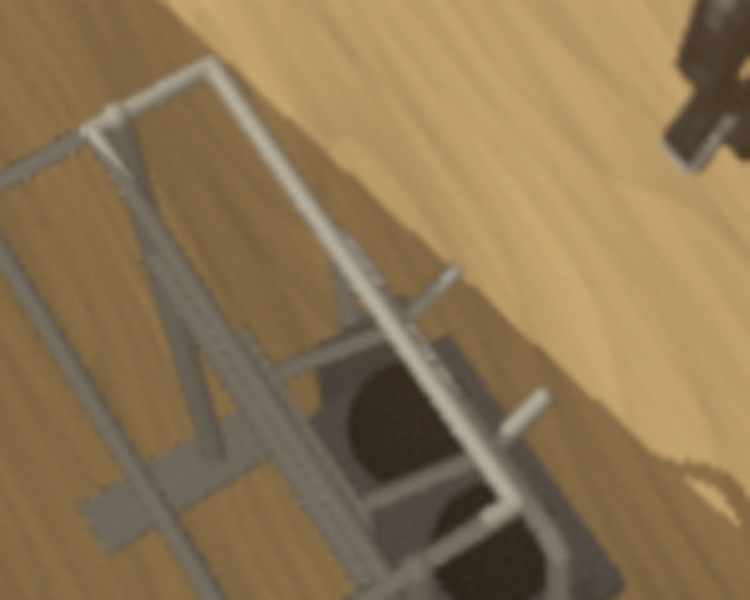

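View pics/x3.png

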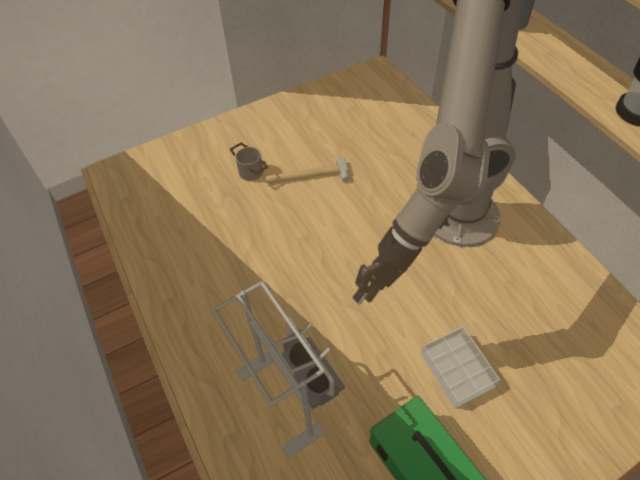

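The carrier hangs over both prongs (top crop, bar at y≈320 across prongs x≈318 and 470) with both balls in. The gripper is clear and the bystanders are in place. I'll let it settle, check for swing, then hand in.

```bash
python3 -m jog '0 0 0 0 0 0 0.35;0 0 0 0 0 0 0.35;0 0 0 0 0 0 0.35;0 0 0 0 0 0 0.35;0 0 0 0 0 0 0.35'
python3 - <<'E'
from h import *
T=imaging.grab_frame('top')
a=T['color'][130:230,200:330].astype(int)
crop(T,'pics/y1.png',200,130,130,100,6)
p=cv2.imread('pics/x1.png');b=cv2.imread('pics/y1.png')
print(cv2.absdiff(p,b)[:480].mean(),cv2.absdiff(p,b)[:480].max())
g=lambda u0,v0,s,L:[(u0+(x+.5)/s-.5,v0+(y+.5)/s-.5) for x,y in L]
print(onplane(T,g(200,130,6,[(200,314),(588,327)]),.2095).mean(0), "want .6375 .2315")
print(r.get_obs()['qvel'].round(4))
r.hand_in()
print(r.get_obs()['clock'])
E
```

```text
clock: 36.62
tcp_pos: [0.5063, 0.2243, 0.2775]
orientation: [-1.496, -0.535, -0.417]
contact_force: [0.3, 0.2, -0.5]
grip_width: 0.0299
0.8566292735042735 10
[0.63826475 0.23206053 0.2095    ] want .6375 .2315
[-0.0014 -0.0015 -0.001  -0.0002 -0.0015  0.0001  0.0014]
the job is handed in; nothing more can be done
the job is handed in; nothing more can be done
```

The carrier now hangs over both prongs of the hook with both balls in their dimples, and I handed the job in at about 37 s of the 72 s allowed.

- **What I did:** I put both balls in the dimples where the carrier stood, then swung the bail upright with the carrier still on the shelf. I re-gripped the bail with the tool tilted about 35°, lifted the carrier and lowered the bar onto the prongs. Then I let go and backed the arm clear.
- **Last checks:**
  - The bar middle measured (0.638, 0.232), about 1 mm from where I put the hook seat.
  - The bar was behind both prong tips, and both balls were in place.
  - Two pictures about 0.5 s apart showed no swing.
  - The force on the tool was about 0, and the toolbox, hammer, pot and organiser looked unmoved.
- **Not as planned:**
  - The carrier slid about 8 mm on the shelf while the bail was being swung up.
  - A first try at the tilt, at the folded bail, fell short at about 29°, so I swung the bail with the tool tilted only 10°.
  - The bar first touched the front slope of the prongs, with under 6 N of force on the tool, before I nudged it into the seat.

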